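# Empty the sifting shaker into its pick bin

### The job

One of the jars leaning in the tilted rack is a sifting shaker with a perforated screw cap; four steel balls too big for its holes are left inside. Unscrew the perforated cap and lay it flat on the black rubber mat beside the screwdriver, then hold the shaker low over the empty pick bin and tip all the balls out of its wide mouth into it, spilling none. Put the empty shaker back open in its place in the rack, ready for refilling, and leave everything else as it stands.

Things in the scene. Friction and masses are not known exactly. Their poses are not given: they have to be found in the camera images.
- jar_mid (a point): The sifting shaker, loose, 0.16 kg, this point on its axis at half height: a clear plastic jar, square body 56 x 56 mm, 85 mm tall, then a round neck up to the mouth; 113 mm in all. z runs from foot to mouth, x and y square to the flat sides. It leans in one of the rack's three seats, axis 36 degrees from vertical, mouth to the rack's front; its +x side is the upper one.
- cap_mid (a point): Centre of the shaker's perforated steel cap: round, 64 mm across, 28 mm tall, top pierced with 8 mm holes, z out of its top; 0.05 kg. Right-hand lug cap, easy to turn: 50 to 70 degrees anticlockwise (seen from its top) frees it, then it lifts 22 mm along the jar's axis to clear. Its lower edge is 3 mm above the square shoulder, whose corners stand 40 mm from the axis.
- bin: The empty open-fronted plastic pick bin, 190 (x) x 130 (y) x 90 mm tall, fixed; origin under its centre on the bench, z up. Walls 3 mm, inner floor 10 mm up. The front (-x) lip is 44 mm tall, the side walls slope up from it over the front 72 mm. Stands close beside the full bin, on either side of it.
- full_bin: A pick bin of the same make, part filled with hexagon nuts to 37 mm; not part of the job. Origin and axes as the empty bin's. Fixed.
- mat: Flat black rubber mat, 140 (x) x 220 (y) mm, 3 mm thick, fixed on the bench in front of the rack; origin under its centre, z up.
- rack: Tilted jar rack, fixed: grey sheet 360 mm wide on a tube frame. Origin on the bench under the middle seat's foot; z up, -x its front. Seats at y = -115, 0, +115 mm; a jar's foot centre is 58 mm up at x = 0. The sheet carries a jar's -x side up to 81 mm from the foot; dividers 24 mm tall along the jar, 28 mm deep, stand 3 mm off both sides of its foot and keep it from turning.
- jar_b_mid (a point): Middle (half height of the body and neck, on the axis) of a neighbouring jar in the rack, same body, with a plain unpierced cap 64 mm across, 116 mm tall in all; axes as the shaker's. Leave alone.
- jar_c_mid (a point): Middle of the second neighbouring jar with a plain cap, like the first. Leave alone.
- driver: Screwdriver with a grey handle 26 mm thick, 130 mm long, lying on the mat along its own x axis (handle to -x); origin near its middle, underside. Leave alone.
- tape: Roll of brown packing tape lying flat, 91 mm across, 48 mm tall, origin under its centre; behind the bins. Leave alone.
- carton: Small cardboard carton 75 x 100 x 85 mm tall, origin under its centre; behind the bins. Leave alone.
- scanner: Hand barcode scanner lying on the bench, about 165 x 50 x 34 mm, origin under its head; left of the mat. Leave alone.
- jar_mouth (a point): Centre of the shaker's mouth (at its rim); axes as the shaker's. Neck 45 mm across with three small lugs; the bore is 40 mm wide, straight from floor to mouth, with no lip inside. The oiled balls roll out freely once the axis points 20 to 25 degrees below level.
- ball0: Centre of one of the four steel balls, 15 mm across, 14 g, at the bottom of the shaker.
- ball1: Centre of one of the four steel balls, 15 mm across, 14 g, at the bottom of the shaker.
- ball2: Centre of one of the four steel balls, 15 mm across, 14 g, at the bottom of the shaker.
- ball3: Centre of one of the four steel balls, 15 mm across, 14 g, at the bottom of the shaker.

How it is judged:
By the outcome, as a careful person would: the job done as asked, in the order asked, and still so for the second after the job is handed in, with the robot touching nothing.
It also fails if it takes over 70 s, if anything falls off the work surface, if the arm or the gripper's body presses on something with over 40 N, if the wrist force passes 120 N, or if a joint passes its speed limit or range.

### The arm

A 7-joint arm with a two-finger parallel gripper is mounted at the origin on the work surface. World frame = base frame: x ahead of the robot, y to its left, z up, the work surface at z = 0. Lengths are in m, angles in rad, forces in N, time in s.
With the tool pointing down it reaches from about 0.4 to 0.85 m from the base axis. Payload 10.4 kg.
Tool frame: the origin (TCP) lies at the very end of the fingers, on their centre line; the grasp point (between the pads) lies 19 mm behind it; z points along the fingers, y is the direction in which the jaws open and shut (so a half turn about z gives the same grasp; the last joint's range is limited). The gripper opens to 87 mm and grips with 3 to 60 N. Pads are 19 mm wide; open, the fingers measure 117 mm over their backs; the gripper's body (75 mm by 190 mm) begins 51 mm behind the grasp point.
Start: joints at [1.191, 0.332, -0.065, 1.46, 0.022, 1.35, -0.088], TCP at [0.218, -0.586, 0.223] pointing down, gripper open.
Joint ranges: [-2.6, 2.6], [-0.5, 2.12], [-1.47, 1.34], [0.16, 2.42], [-1.27, 4.41], [0.06, 2.06], [-2.6, 2.6]. Speed limits (rad/s): [2.22, 2.22, 2.79, 2.79, 3.14, 3.14, 3.14].

### API

Orientations are given as a unit quaternion [x, y, z, w].
In Python, from bench import read_state, imaging, r gives the robot as it stands. The module is installed in compiled form; this text tells all that it offers.
- The arm moves only by the tool move_arm, never from a script. Its argument "series" is a list of rows, each a list of 4 numbers: the shift along the tool's x, y, z in m, then the turn about the tool's z in rad. In form: [[x, y, z, roll], ...]. A call has 1 to 20 rows; each row is the pose to reach, as a shift and turn from the pose commanded when the call began, along the tool's axes at that moment; what a row does not reach only later rows make up. A row lasts 1/10 s, in which the tool goes at most 50 mm and 8.59 degrees, less where a joint would pass 70% of its speed; a pose out of reach is approached as far as the arm can. A call with a gripper value outside its range is refused whole. "claw" is the gripper's target within -1 to 1 (fully open at 1, half-way at 0, shut at -1), set as the call begins (left out, the last holds). The fingers move at their own pace and stop on an object; "newtons" is the grip in N (left out, the last holds). Time passes only in rows, so rows that repeat a pose let the fingers close. It gives the time, the measured TCP pose, the force and the opening at its end, in the units of the state.
- read_state(): the state, without advancing time (a new reading comes with each control period).
- imaging.camera(name): name is "scene" or "side" or "wrist"; returns (picture, depth): 384x512x3 uint8, red, green, blue; 384x512 float32, m along the optical axis (not along the pixel's ray), 0 where there is no reading.
- imaging.get_calibration(name): a dict with "camera_matrix" (3x3 intrinsics, pixels), "R" (3x3) and "t" (3): a world point X has camera coordinates R X + t. Camera axes: x right, y down, z forward; pixel columns grow to the right and rows downward; lengths in m; the calibration is good to about 2 mm. A picture is of the moment at which its call begins: read the wrist's pose just before it. get_calibration takes no time and is no camera call; for the wrist camera it gives the pose at the moment of the call.
- r.close_job(): hands the job in, once; it reports no verdict.
The state is a dict: "time": time; "joint_positions": joint angles; "joint_vel": joint speeds; "joint_torque": joint torques, N m; "ee_pos": TCP position; "eef_rot": TCP orientation; "ft_force": force on the tool from outside, world axes, zero at the start; "torque": the same for the moment, N m; "width": finger opening in m.
Only numpy, scipy, OpenCV 4.12 (cv2) and the standard library are available. Lean on these libraries where they do the work, as an engineer would, in place of code of your own. Each camera call takes 0.05 s, during which the arm holds its last target.

## Working session

There is one attempt and no reset: what is moved stays moved. The work goes in short steps, Python scripts to look and compute and a tool call to move; the robot and the scene stay as the last step left them, time stands still between calls to the robot, and variables do not carry over. Pictures are saved under pics/ and viewed, and the job is handed in when it is done.

Besides the shell and the picture viewer there is one more tool, called as name([rows], argument=value, ...), one row to a line, values as JSON. move_arm: Moves the arm, as the interface text tells. Its arguments: {"type":"object","properties":{"series":{"type":"array","items":{"type":"array","items":{"type":"number"}}},"claw":{"type":"number"},"newtons":{"type":"number"}},"required":["series"]}

```bash
mkdir -p pics; ls
python3 - <<'E'
from bench import read_state, imaging, r
import numpy as np, cv2
s=read_state(); print(s)
print(dir(r),dir(imaging))
for n in ["scene","side","wrist"]:
    c=imaging.get_calibration(n); print(n,c)
    p,d=imaging.camera(n); cv2.imwrite(f"pics/{n}0.png",cv2.cvtColor(p,cv2.COLOR_RGB2BGR)); np.savez(f"pics/{n}0.npz",p=p,d=d,**c)
E
```

```text
pics
{'time': 0.0, 'joint_positions': array([ 1.19137601,  0.33285968, -0.06468969,  1.46095628,  0.02161707,
        1.34986782, -0.08847502]), 'joint_vel': array([-0.0002285 ,  0.00045291,  0.00029606,  0.00161594,  0.00081544,
       -0.00171287, -0.00107404]), 'joint_torque': array([ 2.41575508e-04, -6.23248386e+01,  2.51001975e-02, -3.89898205e+01,
       -6.12523151e-02,  3.98045825e-02,  1.29358591e-04]), 'ee_pos': array([ 0.21816022, -0.58528   ,  0.22175438]), 'eef_rot': array([ 9.84123263e-01,  1.77484978e-01, -1.65079495e-04, -6.77763897e-04]), 'ft_force': array([ 0.01890943, -0.21228847, -0.45713309]), 'torque': array([ 0.04225837, -0.00463041,  0.02591921]), 'width': 0.0870808780159627}
['PlanningError', '__class__', '__delattr__', '__dict__', '__dir__', '__doc__', '__eq__', '__format__', '__ge__', '__getattribute__', '__getstate__', '__gt__', '__hash__', '__init__', '__init_subclass__', '__le__', '__lt__', '__module__', '__ne__', '__new__', '__reduce__', '__reduce_ex__', '__repr__', '__setattr__', '__sizeof__', '__str__', '__subclasshook__', '__weakref__', 'close_job'] 
[... 834 characters left out ...]
8.65350472],
       [  0.        , 466.51170811, 188.67045108],
       [  0.        ,   0.        ,   1.        ]]), 'R': array([[-0.78284126, -0.62218102,  0.0070952 ],
       [-0.4397531 ,  0.54516742, -0.71372943],
       [ 0.44020083, -0.56185698, -0.70038558]]), 't': array([0.42445727, 0.31918336, 1.02638201])}
wrist {'camera_matrix': array([[321.59170284,   0.        , 260.43081424],
       [  0.        , 321.59170284, 194.89183445],
       [  0.        ,   0.        ,   1.        ]]), 'R': array([[ 0.35032824, -0.93662518, -0.00184306],
       [-0.90871712, -0.34036519,  0.24162931],
       [-0.22694341, -0.08297475, -0.97036688]]), 't': array([-0.6239694 , -0.02972777,  0.38926562])}
```

View pics/scene0.png

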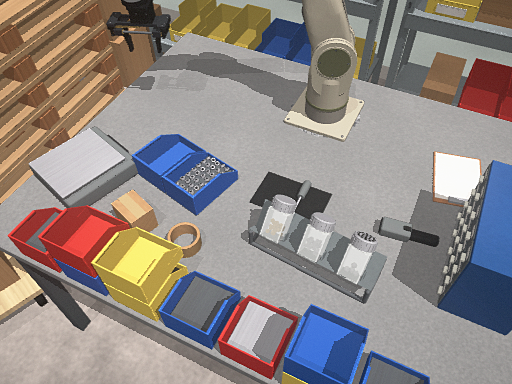

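View pics/side0.png

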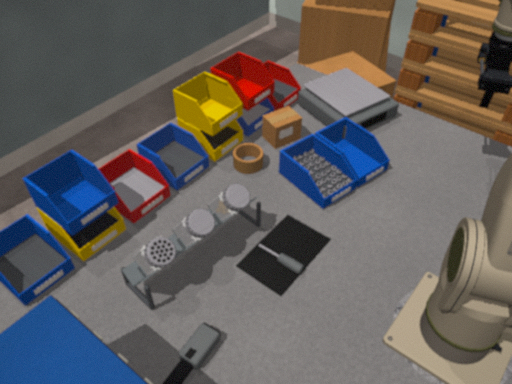

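View pics/wrist0.png

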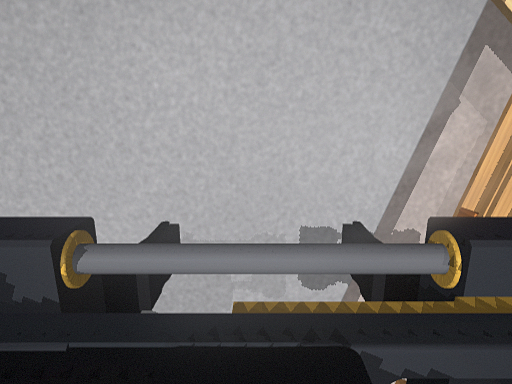

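```bash
cat > h.py <<'E'
import numpy as np, cv2
def load(f):
    z=np.load(f); return z
def cloud(z):
    K=z['camera_matrix'];d=z['d'];v,u=np.indices(d.shape)
    X=np.stack([(u-K[0,2])/K[0,0]*d,(v-K[1,2])/K[1,1]*d,d],-1)
    W=(X-z['t'])@z['R']; W[d==0]=np.nan
    return W
def proj(z,P):
    c=z['R']@np.asarray(P)+z['t'];q=z['camera_matrix']@c;return q[:2]/q[2]
def ray(z,u,v,h):
    K=z['camera_matrix'];dc=np.array([(u-K[0,2])/K[0,0],(v-K[1,2])/K[1,1],1]);o=-z['R'].T@z['t'];dw=z['R'].T@dc
    return o+dw*(h-o[2])/dw[2]
def grab(name,tag):
    from bench import imaging
    c=imaging.get_calibration(name);p,d=imaging.camera(name)
    np.savez(f"pics/{name}{tag}.npz",p=p,d=d,**c)
    cv2.imwrite(f"pics/{name}{tag}.png",cv2.cvtColor(p,cv2.COLOR_RGB2BGR))
    return load(f"pics/{name}{tag}.npz")
E
python3 - <<'E'
from h import *
for n in ["scene","side"]:
    z=load(f"pics/{n}0.npz");W=cloud(z);p=z['p'].astype(int)
    # table check
    print(n,"table z med",np.nanmedian(W[...,2][(abs(W[...,2])<.02)]))
    bl=(p[...,2]>p[...,0]+60)&(W[...,2]>.02)&(W[...,0]>.2)&(W[...,0]<.9)&(W[...,1]<.1)&(W[...,1]>-.6)&(W[...,2]<.15)
    top=bl&(W[...,2]>.082)
    for m in (bl,top):
        a=W[m]; print(len(a),a.min(0),a.max(0))
    if len(W[top])>0: r=cv2.minAreaRect((W[top][:,:2]*1000).astype(np.float32)); print('top rect',r, cv2.boxPoints(r))
    mat=(p.max(-1)<60)&(abs(W[...,2])<.012)&(W[...,0]>.3)
    num,l,st,c=cv2.connectedComponentsWithStats(mat.astype(np.uint8))
    i=1+st[1:,4].argmax(); a=W[l==i]; r=cv2.minAreaRect((a[:,:2]*1000).astype(np.float32)); print('mat',st[i],r,cv2.boxPoints(r).round(), a[:,2].mean())
    br=(p[...,0]>p[...,2]+40)&(W[...,0]>.3)&(W[...,0]<1)&(W[...,2]>.02)&(W[...,2]<.12)&(abs(W[...,1])<.6)
    num,l,st,c=cv2.connectedComponentsWithStats(br.astype(np.uint8))
    for i in range(1,num):
        if st[i,4]>60: a=W[l==i]; print('brown',st[i],a.min(0),a.max(0))
for n,box in [("scene",(235,180,160,120)),("side",(110,170,220,140))]:
    x,y,w,h=box; im=cv2.imread(f"pics/{n}0.png")[y:y+h,x:x+w]; s=min(800/w,600/h); cv2.imwrite(f"pics/{n}0c.png",cv2.resize(im,None,fx=s,fy=s,interpolation=cv2.INTER_CUBIC)); print(s)
E
```

```text
scene table z med -0.0011084943671831329
3294 [ 0.36419624 -0.43586709  0.02002051] [0.89997619 0.06976851 0.10364389]
817 [ 0.43248313 -0.43586709  0.08202167] [0.89997619 0.06928343 0.10364389]
top rect ((647.7092895507812, -153.0291748046875), (666.9232788085938, 243.7540740966797), 46.45892333984375) [[ 329.64978   -310.7911   ]
 [ 506.3424    -478.70706  ]
 [ 965.7688       4.7327576]
 [ 789.0762     172.64871  ]]
mat [250 172  52  35 258] ((424.2333068847656, 6.984996795654297), (142.3700408935547, 130.2111053466797), 0.3164422810077667) [[353.  72.]
 [353. -59.]
 [496. -58.]
 [495.  72.]] 0.0014623597673305224
brown [ 111  189   46   41 1102] [ 0.65566477 -0.37770642  0.02006218] [ 0.75807758 -0.2584785   0.09083164]
brown [   8  207   90   71 1325] [ 0.78909092 -0.54821003  0.02022584] [ 0.94035537 -0.24893527  0.11989188]
brown [  59  213   59   43 1061] [ 0.79010955 -0.38670113  0.10257045] [ 0.90759418 -0.29247196  0.11984626]
brown [ 101  222  100   97 1748] [ 0.66456566 -0.25327109  0.0200583 ] [ 0.94064742 -0.08896285  0.11985599]
brown [ 110  234   62   50 1429] [ 0.79
[... 851 characters left out ...]

 [489. -59.]
 [488. 159.]] 0.0031843835046159908
brown [ 243   60   59   85 1722] [ 0.65222292 -0.55399247  0.02005637] [ 0.94069253 -0.25012247  0.11994971]
brown [234  74  31  24 360] [ 0.82707996 -0.39081923  0.1046392 ] [ 0.93928759 -0.30479143  0.11988871]
brown [197  95  37  28 524] [ 0.82429288 -0.22925084  0.10494019] [ 0.94018777 -0.13300066  0.1197773 ]
brown [176 111  67  48 977] [ 0.78239343 -0.25397971  0.02020079] [ 0.94223064 -0.0876271   0.11994289]
brown [233 143  30  27 514] [ 0.65915349 -0.20180921  0.02005835] [ 0.75258826 -0.10507209  0.05206935]
brown [  37  149  133  109 2558] [0.78218079 0.06548482 0.0200364 ] [0.94259501 0.3886264  0.10852547]
5.0
3.6363636363636362
```

```bash
ls pics
```

```text
scene0.npz
scene0.png
scene0c.png
side0.npz
side0.png
side0c.png
wrist0.npz
wrist0.png
```

View pics/scene0c.png

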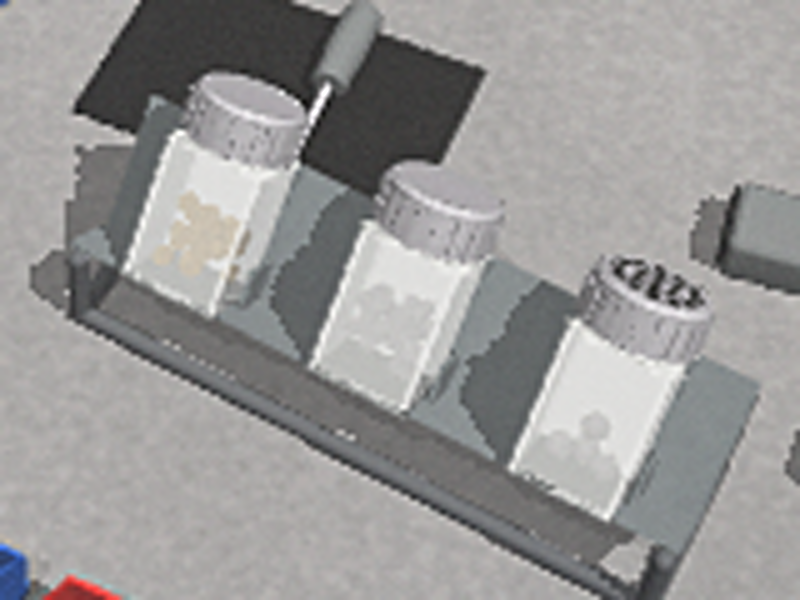

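View pics/side0c.png

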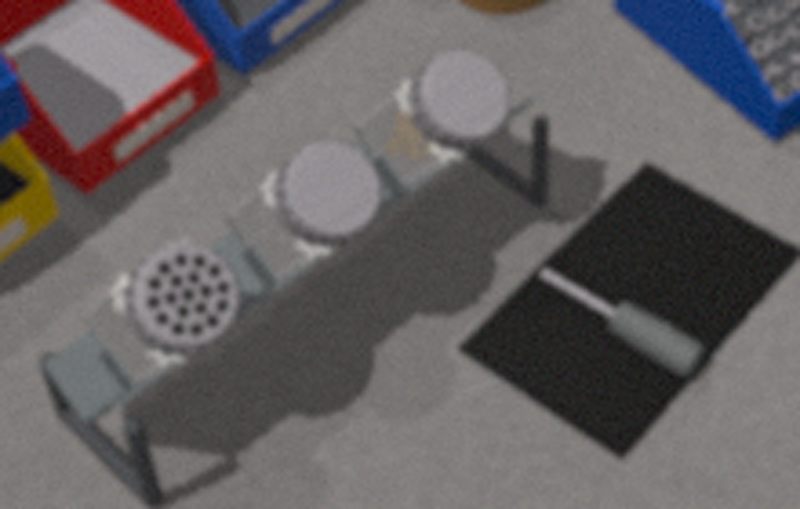

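Run:
```python
from h import *
for n in ["scene","side"]:
    z=load(f"pics/{n}0.npz");W=cloud(z);p=z['p'].astype(int)
    bl=(p[...,2]>p[...,0]+40)&(W[...,2]>.02)&(W[...,0]>.3)&(W[...,0]<.76)&(W[...,1]<-.05)&(W[...,1]>-.6)&(W[...,2]<.15)
    num,l,st,c=cv2.connectedComponentsWithStats(bl.astype(np.uint8))
    for i in range(1,num):
        if st[i,4]>100:
            a=W[l==i]; print(n,st[i],a.min(0),a.max(0))
            t=a[a[:,2]>.084]; 
            if len(t)>20:
                r=cv2.minAreaRect((t[:,:2]*1000).astype(np.float32)); print('top',len(t),r,cv2.boxPoints(r).round())
    # caps: points high in rack
    c=(W[...,2]>.1)&(W[...,2]<.19)&(W[...,0]>.45)&(W[...,0]<.72)&(W[...,1]>-.2)&(W[...,1]<.4)
    num,l,st,cc=cv2.connectedComponentsWithStats(c.astype(np.uint8))
    for i in range(1,num):
        if st[i,4]>60:
            a=W[l==i]; print('cap?',st[i],a.min(0),a.max(0),a.mean(0))
```

```text
scene [ 131  134  107   78 3032] [ 0.36419624 -0.46406562  0.02002051] [ 0.6114512  -0.13108437  0.09658913]
top 550 ((520.3153686523438, -291.8173828125), (273.8922119140625, 126.37608337402344), 77.11447143554688) [[ 428. -411.]
 [ 551. -439.]
 [ 612. -172.]
 [ 489. -144.]]
cap? [ 263  194  124   80 2817] [0.51903456 0.01663578 0.10001708] [0.64229435 0.3743443  0.17159483] [0.59001335 0.20064724 0.13385378]
side [ 279  117  111   89 3664] [ 0.36327612 -0.50479596  0.02001197] [ 0.61002506 -0.13197962  0.09565918]
top 610 ((517.48193359375, -292.97796630859375), (277.3456115722656, 132.47109985351562), 77.16366577148438) [[ 422. -413.]
 [ 551. -443.]
 [ 613. -172.]
 [ 484. -143.]]
cap? [ 135  183  124  100 2647] [0.51866277 0.01629695 0.10001559] [0.63694292 0.37383696 0.17216033] [0.56123958 0.20911947 0.14177424]
```

Run:
```python
from h import *
z=load("pics/side0.npz");W=cloud(z)
C=[]
for u,v in [(161.2,250.9),(200.8,222.3),(236.8,196.1)]:
    a=W[int(v)-11:int(v)+12,int(u)-10:int(u)+11].reshape(-1,3);a=a[~np.isnan(a[:,0])]
    m=np.median(a,0)
    for _ in range(3):
        cc=a.mean(0);n=np.linalg.svd(a-cc)[2][2];n*=np.sign(n[2]);e=(a-cc)@n; a=a[abs(e)<.003]
    # ray-plane at pixel
    K=z['camera_matrix'];o=-z['R'].T@z['t'];d=z['R'].T@np.array([(u-K[0,2])/K[0,0],(v-K[1,2])/K[1,1],1])
    P=o+d*((cc-o)@n)/(d@n); C.append(P)
    print(P.round(4),n.round(3),'tilt',np.degrees(np.arccos(n[2])),'dir',np.degrees(np.arctan2(n[1],n[0])),len(a))
C=np.array(C); d=C[0]-C[2]; print(np.linalg.norm(C[0]-C[1]),np.linalg.norm(C[1]-C[2]),'rack y dir',np.degrees(np.arctan2(d[1],d[0])))
# scene view: cap edges check - rack tube/sheet, and table of cap points in scene
z2=load("pics/scene0.npz")
for P in C: print(proj(z2,P))
# rack sheet edge
```

```text
[0.5634 0.3093 0.1503] [-0.598 -0.199  0.777] tilt 39.05485411682823 dir -161.5405863855097 162
[0.5544 0.1967 0.1492] [-0.588 -0.473  0.656] tilt 49.015189489794224 dir -141.20113485861057 88
[0.545  0.0821 0.1492] [-0.587 -0.457  0.668] tilt 48.05240442395309 dir -142.0552074944825 69
0.11295789717141698 0.11493022974165668 rack y dir 85.38791400247891
[365.7169752  235.54079817]
[324.56681659 217.20118531]
[285.45072547 199.39849394]
```

Run:
```python
from h import *
a=load("pics/side0.npz");b=load("pics/scene0.npz")
A=a['camera_matrix']@np.c_[a['R'],a['t']];B=b['camera_matrix']@np.c_[b['R'],b['t']]
p=np.array([(161.2,250.9),(200.8,222.3),(236.8,196.1)]).T; q=np.array([(366.8,236.6),(323.8,218.4),(284.8,200.4)]).T
X=cv2.triangulatePoints(A,B,p,q);X=(X[:3]/X[3]).T;print(X.round(4))
d=X[0]-X[2];yaw=np.arctan2(d[1],d[0]);print(np.degrees(yaw),np.linalg.norm(X[0]-X[1]),np.linalg.norm(X[1]-X[2]))
for z in (a,b):
    print([ (proj(z,P)).round(1).tolist() for P in X])
# rack bottom/height from scene: rear tube etc. skip; rays at nominal height .1518
print([ray(a,*t,.1518).round(4).tolist() for t in p.T],[ray(b,*t,.1518).round(4).tolist() for t in q.T])
```

```text
[[0.5639 0.3108 0.1498]
 [0.5565 0.1953 0.1462]
 [0.5467 0.0807 0.1467]]
85.72280077982018 0.11575477623796253 0.11501385980846687
[[160.5, 251.4], [200.7, 222.4], [236.7, 196.2]]
[[366.2, 236.1], [323.7, 218.3], [284.7, 200.3]]
[[0.5623, 0.3099, 0.1518], [0.5527, 0.1982, 0.1518], [0.5433, 0.084, 0.1518]] [[0.5663, 0.3127, 0.1518], [0.5607, 0.1967, 0.1518], [0.5508, 0.0827, 0.1518]]
```

move_arm([
  [0.1,-0.11,-0.058,-0.3],
  [0.25,-0.3,-0.058,-1.0],
  [0.45,-0.5,-0.058,-1.8],
  [0.645,-0.716,-0.058,-2.7],
  [0.645,-0.716,-0.058,-2.7],
  [0.645,-0.716,-0.058,-2.7],
  [0.645,-0.716,-0.058,-2.7],
  [0.645,-0.716,-0.058,-2.7],
  [0.645,-0.716,-0.058,-2.7],
  [0.645,-0.716,-0.058,-2.7],
  [0.645,-0.716,-0.058,-2.7],
  [0.645,-0.716,-0.058,-2.7],
  [0.645,-0.716,-0.058,-2.7],
  [0.645,-0.716,-0.058,-2.7],
  [0.645,-0.716,-0.058,-2.7],
  [0.645,-0.716,-0.058,-2.7],
  [0.645,-0.716,-0.058,-2.7],
  [0.645,-0.716,-0.058,-2.7],
  [0.645,-0.716,-0.058,-2.7],
  [0.645,-0.716,-0.058,-2.7],
], claw=1)

```text
time: 2.15
ee_pos: [0.5719, 0.3152, 0.2789]
eef_rot: [0.04, 0.999, 0.001, -0.002]
ft_force: [-1.0, 0.5, 0.4]
width: 0.0872
```

```bash
cat >> h.py <<'E'
def pose():
    from bench import read_state
    from scipy.spatial.transform import Rotation as Ro
    s=read_state();R=Ro.from_quat(s['eef_rot']).as_matrix();return np.array(s['ee_pos']),R,s
def go(target,yaw=None):
    "print tool-frame shift/roll to reach world target tcp (yaw of tool x, deg)"
    p,R,s=pose();print('t',round(s['time'],2),'p',p.round(4),'yaw',round(np.degrees(np.arctan2(R[1,0],R[0,0])),2),'tiltz',R[:,2].round(3))
    print('shift',(R.T@(np.asarray(target)-p)).round(4), 'roll',None if yaw is None else round(-np.radians((yaw-np.degrees(np.arctan2(R[1,0],R[0,0]))+180)%360-180),4))
E
python3 - <<'E'
from h import *
z=grab("wrist",1)
p,R,s=pose(); print(s['joint_positions'].round(2))
for P in [(.572,.310,.139),(.564,.311,.151)]: print(proj(z,P))
go((.572,.310,.139),175.5)
E
```

```text
[ 0.03  0.52 -0.92  1.25  0.4   1.56  0.67]
[254.13909281 185.96023431]
[254.27743491 180.17906456]
t 2.2 p [0.5718 0.3161 0.2788] yaw 175.45 tiltz [-0.003  0.002 -1.   ]
shift [-0.0011 -0.0064  0.1398] roll -0.0009
```

View pics/wrist1.png

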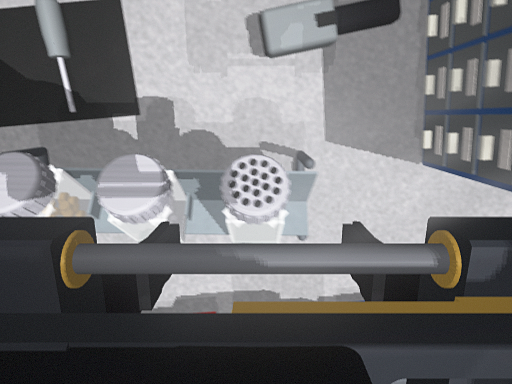

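move_arm([
  [-0.001,-0.005,0.05,0.12],
  [-0.001,-0.005,0.1,0.25],
  [-0.001,-0.005,0.13,0.25],
  [-0.001,-0.005,0.153,0.25],
  [-0.001,-0.005,0.153,0.25],
])

```text
time: 2.7
ee_pos: [0.5717, 0.3036, 0.1239]
eef_rot: [0.167, 0.986, -0.002, -0.002]
ft_force: [0.2, 0.1, 0.3]
width: 0.0871
```

move_arm([
  [0,0,0,0],
  [0,0,0,0],
  [0,0,0,0],
  [0,0,0,0],
  [0,0,0,0],
  [0,0,0,0],
], claw=-1, newtons=12)

```text
time: 3.3
ee_pos: [0.5739, 0.3062, 0.129]
eef_rot: [0.167, 0.986, 0.001, 0.001]
ft_force: [0.4, 0.8, 6.3]
width: 0.067
```

move_arm([
  [0,0,0,-0.07],
  [0,0,0,-0.14],
  [0,0,0,-0.21],
  [0,0,0,-0.28],
  [0,0,0,-0.35],
  [0,0,0,-0.42],
  [0,0,0,-0.5],
  [0,0,0,-0.5],
])

```text
time: 4.1
ee_pos: [0.5738, 0.3051, 0.1289]
eef_rot: [-0.083, 0.997, -0.0, 0.001]
ft_force: [-1.4, -3.1, 9.6]
width: 0.0658
```

Run:
```python
from h import *
z=grab("side",2);p,R,s=pose();print(p,s['ft_force'],s['torque'],s['width'])
im=cv2.imread("pics/side2.png")[180:320,90:290];cv2.imwrite("pics/side2c.png",cv2.resize(im,None,fx=4,fy=4,interpolation=cv2.INTER_CUBIC))
```

```text
[0.57376652 0.30514441 0.12883991] [-1.31456012 -2.087562    8.86160264] [-0.49679496  0.19378151 -0.10086561] 0.06514995472421632
```

View pics/side2c.png

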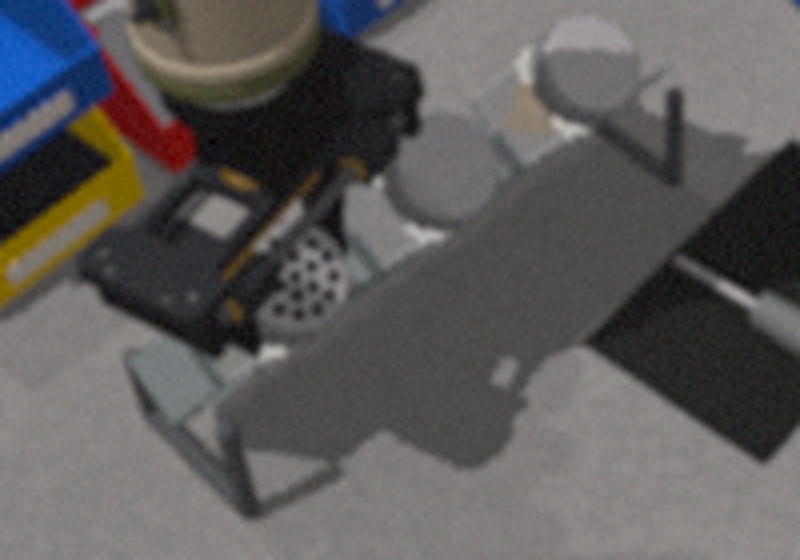

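move_arm([
  [0,0,0,0],
  [0,0,0,0],
  [0,0,0,0],
  [0,0.0,-0.05,0.25],
  [0,0.006,-0.1,0.5],
  [0,0.006,-0.1,0.5],
  [0,0.006,-0.1,0.5],
], claw=1)

```text
time: 4.85
ee_pos: [0.5724, 0.3123, 0.2294]
eef_rot: [0.169, 0.986, 0.001, 0.001]
ft_force: [-0.5, -0.7, -1.2]
width: 0.0869
```

Run:
```python
from h import *
for i in range(1):
    p,R,s=pose();print(p,s['ft_force'],s['joint_vel'].round(3))
z=grab("wrist",3);z2=grab("side",3)
p,R,s=pose();print(p,s['ft_force'],s['joint_vel'].round(3))
im=cv2.imread("pics/side3.png")[180:320,90:290];a=cv2.resize(im,(600,420),interpolation=cv2.INTER_CUBIC)
b=cv2.imread("pics/wrist3.png")[60:260,100:400]
cv2.imwrite("pics/c3.png",a);cv2.imwrite("pics/w3.png",cv2.resize(b,None,fx=2.5,fy=2.5,interpolation=cv2.INTER_CUBIC))
```

```text
[0.57241733 0.31231309 0.22940295] [-0.47513955 -0.67993127 -1.2493287 ] [-0.041 -0.005  0.094  0.036 -0.041 -0.02  -0.382]
[0.57209277 0.31148381 0.22766975] [ 0.49420395 -0.43047777 -0.46246006] [ 0.007  0.014 -0.007  0.008  0.009  0.001  0.065]
```

View pics/c3.png

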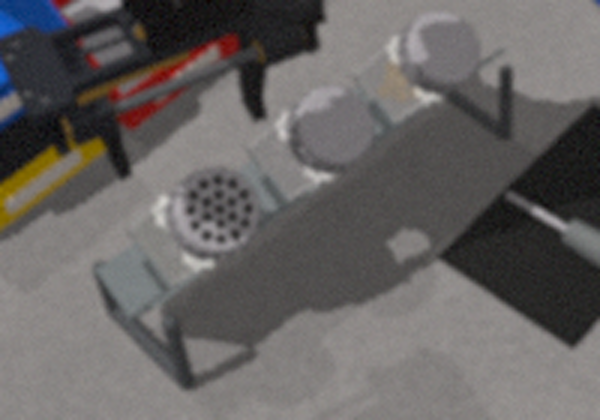

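View pics/w3.png

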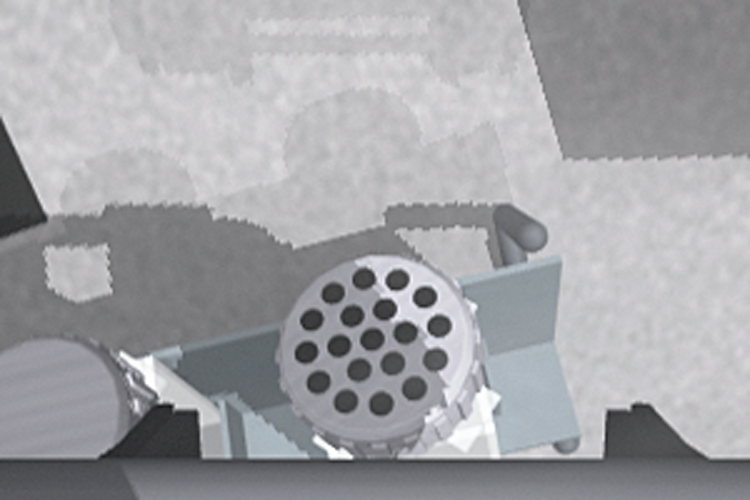

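```bash
cat >> h.py <<'E'
def capang(f,box,top=(.564,.311,.151),yaw=-4.5,th=95):
    z=load(f);x0,y0,x1,y1=box
    g=cv2.cvtColor(z['p'],cv2.COLOR_RGB2GRAY)[y0:y1,x0:x1]
    g4=cv2.resize(g,None,fx=4,fy=4,interpolation=cv2.INTER_CUBIC)
    m=(g4<th).astype(np.uint8);n,l,st,c=cv2.connectedComponentsWithStats(m)
    q=np.array([c[i] for i in range(1,n) if 40<st[i,4]<1500])/4+[x0,y0]-.375
    t=np.radians(36);h=np.array([-np.cos(np.radians(yaw)),-np.sin(np.radians(yaw)),0])
    a=np.sin(t)*h+np.cos(t)*np.array([0,0,1]);u=-np.cos(t)*h+np.sin(t)*np.array([0,0,1]);yy=np.cross(a,u)
    K=z['camera_matrix'];o=-z['R'].T@z['t'];P=[]
    for w in q:
        d=z['R'].T@np.array([(w[0]-K[0,2])/K[0,0],(w[1]-K[1,2])/K[1,1],1]);P.append(o+d*((np.array(top)-o)@a)/(d@a))
    P=np.array(P)-top; C=np.c_[P@u,P@yy]
    c=np.median(C,0); ctr=(C.max(0)+C.min(0))/2
    i=np.argmin(np.linalg.norm(C-ctr,axis=1)); ctr=C[i]; D=C-ctr;r=np.linalg.norm(D,axis=1);an=np.degrees(np.arctan2(D[:,1],D[:,0]))
    print(f,len(C),'ctr u,y mm',(ctr*1000).round(1)); o=np.argsort(r); print(np.c_[r*1000,an][o].round(1).tolist())
E
python3 - <<'E'
from h import *
capang("pics/wrist1.npz",(222,148,292,216))
capang("pics/wrist3.npz",(208,160,295,232))
E
```

```text
pics/wrist1.npz 19 ctr u,y mm [1.7 0.5]
[[0.0, 0.0], [10.4, 125.7], [10.4, -113.7], [10.4, 6.0], [10.4, -54.2], [10.5, -173.8], [10.5, 65.8], [20.5, 36.2], [20.8, 155.9], [20.9, -24.2], [20.9, 125.5], [20.9, 5.7], [20.9, -144.1], [20.9, 95.8], [21.0, -173.8], [21.0, 66.0], [21.0, -84.2], [21.0, -54.3], [21.2, -113.7]]
pics/wrist3.npz 19 ctr u,y mm [ 1.  -4.8]
[[0.0, 0.0], [10.4, 146.5], [10.4, -153.7], [10.4, 25.9], [10.4, 86.2], [10.5, -93.6], [10.5, -34.2], [20.7, 56.1], [20.8, -154.0], [20.8, -123.7], [20.9, 176.1], [20.9, 86.4], [20.9, 25.9], [20.9, -93.6], [20.9, 146.0], [21.0, 116.2], [21.0, -63.9], [21.0, -4.1], [21.0, -34.0]]
```

move_arm([
  [0,0,0.05,0],
  [0,0,0.08,0],
  [0,0,0.096,0],
  [0,0,0.096,0],
])

```text
time: 5.35
ee_pos: [0.5713, 0.3105, 0.1292]
eef_rot: [0.166, 0.986, -0.001, -0.002]
ft_force: [0.9, -0.1, 0.4]
width: 0.0869
```

move_arm([
  [0,0,0,0],
  [0,0,0,0],
  [0,0,0,0],
  [0,0,0,0],
  [0,0,0,0],
  [0,0,0,-0.08],
  [0,0,0,-0.16],
  [0,0,0,-0.24],
  [0,0,0,-0.32],
  [0,0,0,-0.4],
  [0,0,0,-0.48],
  [0,0,0,-0.54],
  [0,0,0,-0.54],
], claw=-1, newtons=12)

```text
time: 6.65
ee_pos: [0.5734, 0.3105, 0.1329]
eef_rot: [-0.103, 0.995, -0.0, 0.001]
ft_force: [0.1, -4.0, 8.4]
width: 0.0638
```

move_arm([
  [0,0,0,0],
  [0,0,0,0],
  [0,0,0,0],
  [0,0,0,0.15],
  [0,0,0,0.3],
  [0,0,0,0.45],
  [0,0,0,0.54],
], claw=1)

```text
time: 7.35
ee_pos: [0.572, 0.3116, 0.1314]
eef_rot: [0.169, 0.986, 0.0, -0.0]
ft_force: [0.8, -0.8, 1.3]
width: 0.0866
```

move_arm([
  [0,0,0,0],
  [0,0,0,0],
  [0,0,0,0],
  [0,0,0,0],
  [0,0,0,0],
  [0,0,0,-0.08],
  [0,0,0,-0.16],
  [0,0,0,-0.24],
  [0,0,0,-0.32],
  [0,0,0,-0.4],
  [0,0,0,-0.48],
  [0,0,0,-0.54],
  [0,0,0,-0.54],
], claw=-1)

```text
time: 8.65
ee_pos: [0.5733, 0.3105, 0.1323]
eef_rot: [-0.103, 0.995, -0.0, 0.001]
ft_force: [0.1, -3.6, 5.5]
width: 0.0659
```

move_arm([
  [0,0,0,0],
  [0,0,0,0],
  [0,0,0,0],
  [0,0,-0.04,0.14],
  [0,0,-0.08,0.28],
  [0,0,-0.096,0.29],
  [0,0,-0.096,0.29],
], claw=1)

```text
time: 9.35
ee_pos: [0.5728, 0.3125, 0.2302]
eef_rot: [0.042, 0.999, 0.001, 0.002]
ft_force: [-0.8, -0.3, -0.4]
width: 0.0866
```

Run:
```python
from h import *
z=grab("wrist",4);p,R,s=pose();print(s['time'],p)
cv2.imwrite("pics/w4.png",cv2.resize(cv2.imread("pics/wrist4.png")[60:260,100:400],None,fx=2.5,fy=2.5))
print(proj(z,(.564,.311,.151)))
```

```text
9.4 [0.57232977 0.31177914 0.22798878]
[256.61534133 190.57427316]
```

View pics/w4.png

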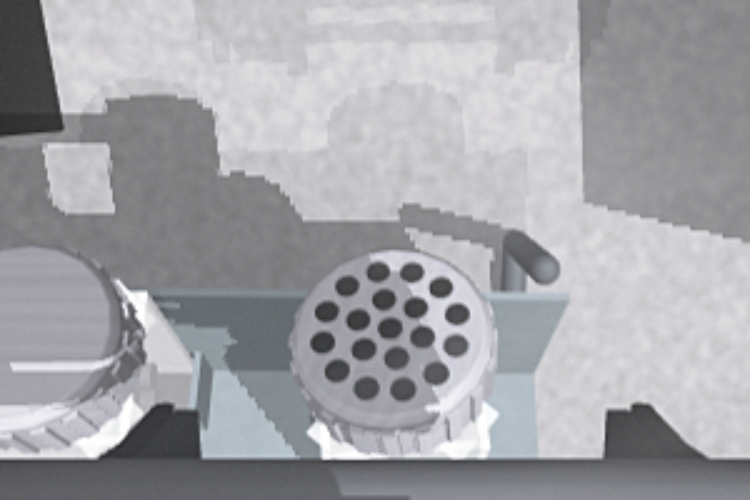

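Run:
```python
from h import *
capang("pics/wrist4.npz",(215,160,300,232))
```

```text
pics/wrist4.npz 19 ctr u,y mm [ 0.3 -0.8]
[[0.0, 0.0], [9.9, -168.9], [10.0, 11.1], [10.3, -106.1], [10.3, 73.5], [10.4, 131.0], [10.6, -49.3], [19.6, -168.6], [19.8, -136.8], [20.2, 11.1], [20.2, 160.1], [20.3, 43.2], [20.5, -106.1], [20.7, -19.9], [20.7, 74.3], [21.0, 130.7], [21.1, -49.3], [21.1, -77.4], [21.3, 102.6]]
```

move_arm([
  [0,0,0.05,0.12],
  [0,0,0.08,0.25],
  [0,0,0.096,0.25],
  [0,0,0.096,0.25],
])

```text
time: 9.8
ee_pos: [0.5708, 0.3103, 0.1283]
eef_rot: [0.164, 0.986, -0.002, -0.002]
ft_force: [-0.4, 0.0, -0.2]
width: 0.0874
```

move_arm([
  [0,0,0,0],
  [0,0,0,0],
  [0,0,0,0],
  [0,0,0,0],
  [0,0,0,0],
  [0,0,0,-0.08],
  [0,0,0,-0.16],
  [0,0,0,-0.25],
  [0,0,0,-0.25],
], claw=-1, newtons=12)

```text
time: 10.7
ee_pos: [0.573, 0.3106, 0.1329]
eef_rot: [0.041, 0.999, -0.0, 0.001]
ft_force: [-2.3, -4.9, 10.4]
width: 0.0678
```

move_arm([
  [0.003,0,-0.004,0],
  [0.006,0,-0.008,0],
  [0.009,0,-0.012,0],
  [0.012,0,-0.016,0],
  [0.015,0,-0.02,0],
  [0.018,0,-0.024,0],
  [0.021,0,-0.028,0],
])

```text
time: 11.4
ee_pos: [0.551, 0.3133, 0.1599]
eef_rot: [0.042, 0.999, 0.0, 0.0]
ft_force: [-0.4, -0.2, -0.8]
width: 0.0674
```

Run:
```python
from h import *
grab("side",5);grab("scene",5);p,R,s=pose();print(s['time'],p,s['width'],s['ft_force'])
a=cv2.imread("pics/side5.png")[170:320,90:290];b=cv2.imread("pics/scene5.png")[170:320,260:460]
cv2.imwrite("pics/c5.png",cv2.resize(np.hstack([a,b]),None,fx=2,fy=2,interpolation=cv2.INTER_CUBIC))
```

```text
11.5 [0.55103322 0.31359972 0.16030112] 0.06780830529138238 [-0.07952144 -0.04905777 -0.60885076]
```

View pics/c5.png

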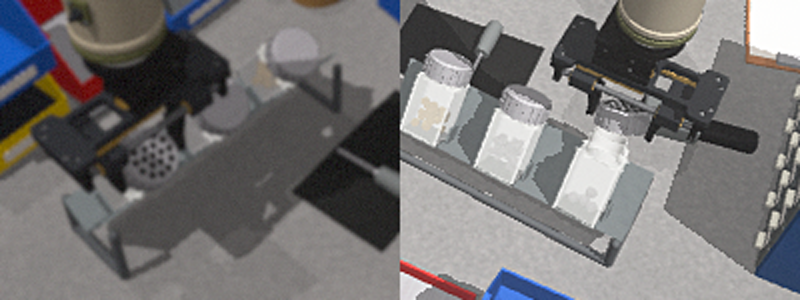

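Run:
```python
from h import *
z=load("pics/side0.npz");b=load("pics/scene0.npz")
f=lambda x,y:(x/3.636+110,y/3.636+170)
for n,q,h in [('tip',(542,270),.013),('ferrule',(612,315),.013),('end',(697,365),.013),('matL',(460,348),.003),('matB',(622,457),.003),('matR',(800,250),.003),('matT',(647,163),.003)]:
    print(n,ray(z,*f(*q),h).round(3))
g=lambda x,y:(x/5+235,y/5+180)
for n,q,h in [('tip',(303,138),.013),('end',(365,8),.013),('matR',(485,70),.003),('matC',(435,163),.003)]:
    print(n,ray(b,*g(*q),h).round(3))
W=cloud(z);m=(W[...,2]>.012)&(W[...,0]>.34)&(W[...,0]<.5)&(W[...,1]>-.07)&(W[...,1]<.17)
a=W[m];r=cv2.minAreaRect((a[:,:2]*1000).astype(np.float32));print(r,len(a),a.min(0),a.max(0))
```

```text
tip [0.48  0.077 0.013]
ferrule [0.418 0.078 0.013]
end [0.349 0.076 0.013]
matL [0.486 0.159 0.003]
matB [0.349 0.159 0.003]
matR [ 0.352 -0.059  0.003]
matT [ 0.487 -0.058  0.003]
tip [0.46  0.084 0.013]
end [0.348 0.078 0.013]
matR [0.354 0.162 0.003]
matC [0.435 0.16  0.003]
((414.8951110839844, 79.88859558105469), (130.20159912109375, 27.07076644897461), 2.639902114868164) 323 [0.34953933 0.06407635 0.01215471] [0.48001086 0.09155097 0.03244247]
```

move_arm([
  [0.02,0,-0.045,0],
  [0.05,0,-0.085,0],
  [0.09,-0.03,-0.09,0],
  [0.1,-0.075,-0.09,0],
  [0.114,-0.125,-0.09,0],
  [0.114,-0.175,-0.07,0],
  [0.114,-0.225,-0.04,0],
  [0.114,-0.275,-0.01,0],
  [0.114,-0.315,0.02,0],
  [0.114,-0.325,0.06,0],
  [0.114,-0.325,0.078,0],
  [0.114,-0.325,0.078,0],
  [0.114,-0.325,0.078,0],
])

```text
time: 12.8
ee_pos: [0.4105, -0.0003, 0.0823]
eef_rot: [0.042, 0.999, 0.0, -0.0]
ft_force: [0.4, -0.0, 0.5]
width: 0.0679
```

Run:
```python
from h import *
grab("side",6);grab("scene",6);p,R,s=pose();print(s['time'],p,s['width'],s['ft_force'])
a=cv2.imread("pics/side6.png")[170:320,190:390];b=cv2.imread("pics/scene6.png")[120:270,210:410]
cv2.imwrite("pics/c6.png",cv2.resize(np.hstack([a,b]),None,fx=2,fy=2,interpolation=cv2.INTER_CUBIC))
```

```text
12.9 [ 4.11486644e-01 -2.16960238e-04  8.32117009e-02] 0.06772991271393487 [ 0.12783569  0.59113873 -0.32661088]
```

View pics/c6.png

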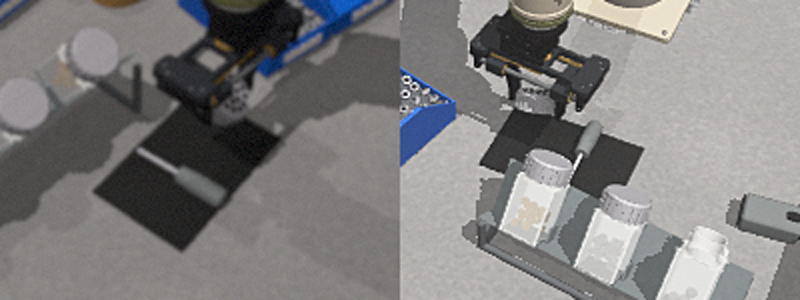

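Run:
```python
from h import *
a=cv2.imread("pics/side6.png")[190:250,270:350];b=cv2.imread("pics/scene6.png")[150:190,245:305]
cv2.imwrite("pics/c6b.png",np.hstack([cv2.resize(a,(400,300),interpolation=cv2.INTER_CUBIC),cv2.resize(b,(400,300),interpolation=cv2.INTER_CUBIC)]))
```

```text
(no output)
```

View pics/c6b.png

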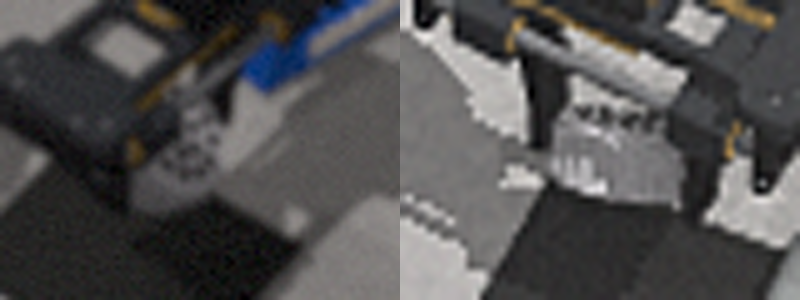

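move_arm([
  [0,0,0.03,0],
  [0,0,0.045,0],
  [0,0,0.052,0],
  [0,0,0.052,0],
])

```text
time: 13.3
ee_pos: [0.4105, -0.0006, 0.03]
eef_rot: [0.042, 0.999, 0.0, 0.0]
ft_force: [0.3, -0.2, 0.1]
width: 0.0676
```

move_arm([
  [0,0,0.002,0],
  [0,0,0.004,0],
  [0,0,0.006,0],
  [0,0,0.008,0],
  [0,0,0.01,0],
  [0,0,0.012,0],
  [0,0,0.012,0],
], newtons=5)

```text
time: 14.0
ee_pos: [0.4107, -0.0009, 0.0176]
eef_rot: [0.042, 0.999, 0.0, 0.0]
ft_force: [2.5, 0.5, 2.5]
width: 0.0676
```

Run:
```python
from h import *
grab("side",7);grab("scene",7);p,R,s=pose();print(s['time'],p,s['width'],s['ft_force'])
a=cv2.imread("pics/side7.png")[190:250,270:350];b=cv2.imread("pics/scene7.png")[150:190,245:305]
cv2.imwrite("pics/c7.png",np.hstack([cv2.resize(a,(400,300),interpolation=cv2.INTER_CUBIC),cv2.resize(b,(400,300),interpolation=cv2.INTER_CUBIC)]))
```

```text
14.1 [ 0.41053665 -0.00087913  0.01770715] 0.06750939139234755 [3.76108362 0.04790184 4.00097923]
```

View pics/c7.png

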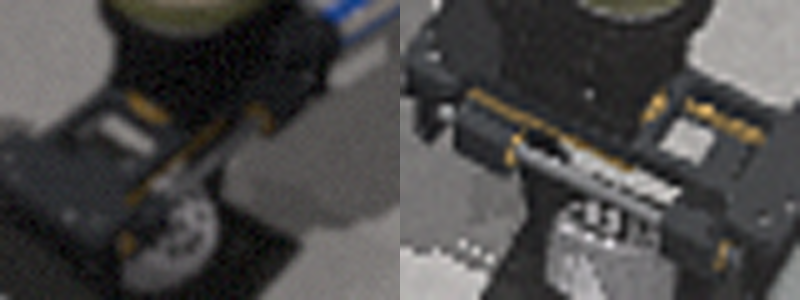

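move_arm([
  [0,0,0.002,0],
  [0,0,0.004,0],
  [0,0,0.006,0],
  [0,0,0.006,0],
], newtons=3)

```text
time: 14.5
ee_pos: [0.4093, -0.0011, 0.0109]
eef_rot: [0.042, 0.999, -0.0, -0.001]
ft_force: [-0.7, -1.2, 0.4]
width: 0.0672
```

move_arm([
  [0,0,0,0],
  [0,0,0,0],
  [0,0,0,0],
  [0,0,0,0],
  [0,0,0,0],
  [0,0,-0.02,0],
  [0,0,-0.06,0],
  [0,0,-0.1,0],
  [0,0,-0.14,0],
  [0,0,-0.16,0],
], claw=0.8)

```text
time: 15.5
ee_pos: [0.4113, -0.0008, 0.1748]
eef_rot: [0.042, 0.999, -0.001, 0.002]
ft_force: [0.6, -0.7, -0.5]
width: 0.0785
```

Run:
```python
from h import *
z=grab("wrist",8);z1=grab("side",8);p,R,s=pose();print(s['time'],p,s['width'],s['ft_force'])
a=cv2.imread("pics/side8.png")[170:320,90:390];b=cv2.imread("pics/wrist8.png")
cv2.imwrite("pics/c8.png",np.vstack([cv2.resize(a,(512,256)),b[:300]]))
W=cloud(z);m=(W[...,2]>.012)&(W[...,0]>.34)&(W[...,0]<.5)&(W[...,1]>-.07)&(W[...,1]<.055)&(W[...,2]<.06)
a=W[m];print(len(a),a.min(0),a.max(0),np.percentile(a[:,2],[10,50,90]))
W=cloud(z1);m=(W[...,2]>.012)&(W[...,0]>.34)&(W[...,0]<.5)&(W[...,1]>-.07)&(W[...,1]<.055)&(W[...,2]<.06)
a=W[m];print(len(a),a.min(0),a.max(0),np.percentile(a[:,2],[10,50,90]))
```

```text
15.6 [ 0.41183444 -0.00114475  0.17428098] 0.07858365617382247 [ 0.37793089 -0.67517905  0.22153004]
3277 [ 0.38361384 -0.03151402  0.01204843] [0.44881042 0.03375091 0.03333425] [0.02848396 0.03064578 0.03167919]
473 [ 0.38230399 -0.02966614  0.01200057] [0.44594059 0.03367824 0.03717903] [0.01960379 0.03030744 0.03309184]
```

View pics/c8.png

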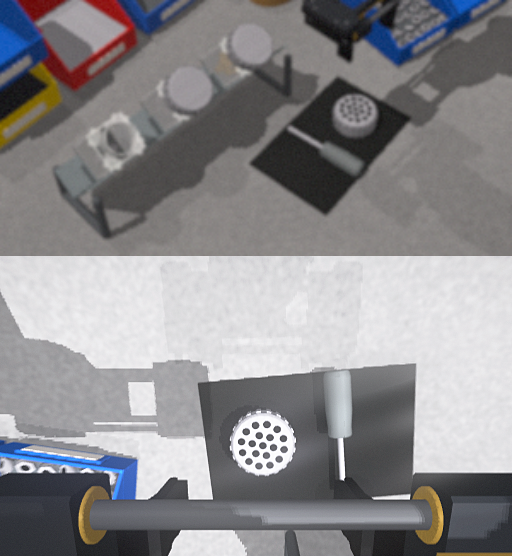

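Run:
```python
from h import *
go((.602,.309,.24),175.5)
```

```text
t 15.6 p [ 0.4118 -0.0011  0.1743] yaw 175.13 tiltz [ 0.005 -0.002 -1.   ]
shift [-0.1635  0.3251 -0.0654] roll -0.0064
```

move_arm([
  [0,0.02,-0.04,0],
  [-0.03,0.06,-0.066,0],
  [-0.06,0.1,-0.066,0],
  [-0.09,0.15,-0.066,0],
  [-0.12,0.2,-0.066,0],
  [-0.15,0.24,-0.066,0],
  [-0.165,0.285,-0.066,0],
  [-0.165,0.325,-0.066,0],
  [-0.165,0.325,-0.066,0],
  [-0.165,0.325,-0.066,0],
  [-0.165,0.325,-0.066,0],
], claw=1)

```text
time: 16.7
ee_pos: [0.6022, 0.3078, 0.2366]
eef_rot: [0.043, 0.999, -0.001, -0.0]
ft_force: [-0.3, -0.6, -0.1]
width: 0.0871
```

Run:
```python
from h import *
z=grab("wrist",9)
go((.602,.309,.101),175.5)
a=np.array([-.586,.046,.809]);f=np.array([.632,.3057,.0575])
print('mouth',proj(z,f+.113*a),'shoulder',proj(z,f+.085*a))
u=np.array([.8066,-.063,.588]);yy=np.array([.078,.997,0])
print([proj(z,f+.085*a+s*.028*yy+k*.028*u).round(1).tolist() for s in(-1,1) for k in (-1,1)])
```

```text
t 16.75 p [0.6026 0.307  0.237 ] yaw 175.03 tiltz [-0.    -0.001 -1.   ]
shift [0.0007 0.0021 0.136 ] roll -0.0081
mouth [259.80781876 153.50735421] shoulder [259.98481381 169.64343792]
[[228.3, 141.5], [226.1, 200.4], [291.4, 141.1], [294.1, 200.0]]
```

View pics/wrist9.png

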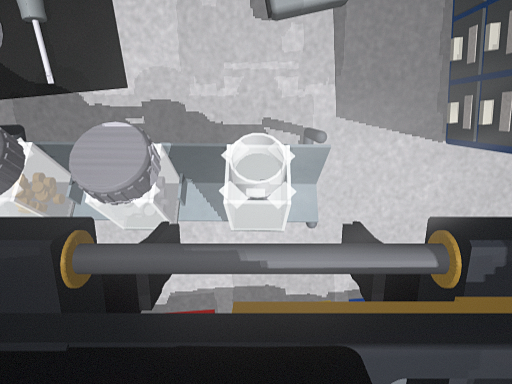

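move_arm([
  [0,0,0.05,-0.008],
  [0,0,0.1,-0.008],
  [0,0,0.125,-0.008],
  [0,0,0.136,-0.008],
  [0,0,0.136,-0.008],
])

```text
time: 17.25
ee_pos: [0.6023, 0.3069, 0.1009]
eef_rot: [0.039, 0.999, -0.001, -0.0]
ft_force: [-0.9, 0.2, -0.6]
width: 0.0871
```

move_arm([
  [0,0,0,0],
  [0,0,0,0],
  [0,0,0,0],
  [0,0,0,0],
  [0,0,0,0],
  [0,0,0,0],
], claw=-1, newtons=20)

```text
time: 17.85
ee_pos: [0.6026, 0.3071, 0.1023]
eef_rot: [0.039, 0.999, -0.001, 0.0]
ft_force: [-2.5, -7.3, 6.6]
width: 0.056
```

move_arm([
  [0.003,0,-0.006,0],
  [0.009,0,-0.015,0],
  [0.018,0,-0.03,0],
  [0.022,0,-0.06,0],
  [0.022,0,-0.1,0],
  [0.022,0,-0.13,0],
  [0.022,0,-0.13,0],
])

```text
time: 18.55
ee_pos: [0.5803, 0.3129, 0.2377]
eef_rot: [0.038, 0.999, 0.002, 0.003]
ft_force: [-0.8, 0.0, -1.9]
width: 0.0559
```

Run:
```python
from h import *
z=grab("wrist",10);grab("side",10);grab("scene",10);p,R,s=pose();print(s['time'],p,s['width'],s['ft_force'],s['joint_positions'].round(2))
a=cv2.imread("pics/side10.png")[130:280,90:290];b=cv2.imread("pics/scene10.png")[130:280,280:480]
c=cv2.imread("pics/wrist10.png")
cv2.imwrite("pics/c10.png",np.vstack([cv2.resize(np.hstack([a,b]),(800,300)),cv2.resize(c,(400,300))[:, :].repeat(1,0) if 0 else np.hstack([cv2.resize(c,(400,300)),np.zeros((300,400,3),np.uint8)])]))
```

```text
18.7 [0.5793897  0.31070134 0.23134286] 0.05603288359399186 [-0.13625262 -0.55585817 -3.12425624] [ 0.07  0.57 -0.96  1.31  0.46  1.49  0.65]
```

View pics/c10.png

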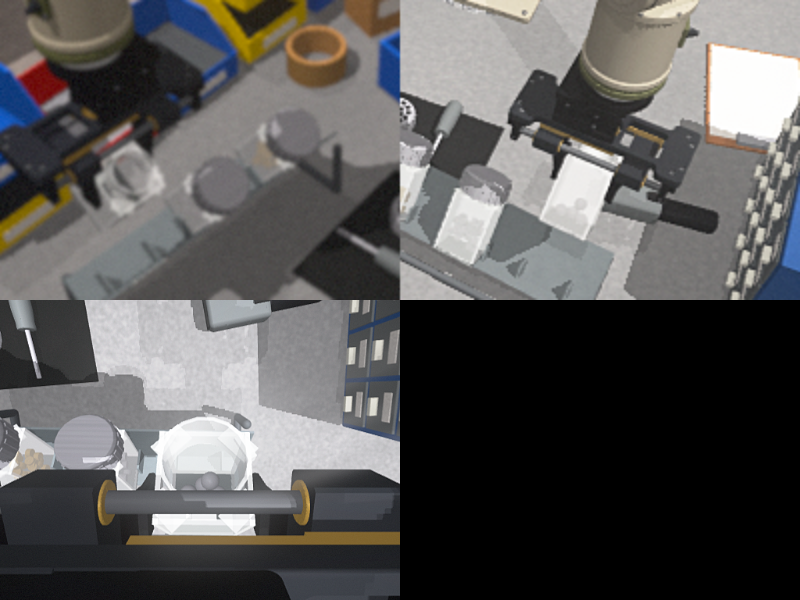

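Run:
```python
from h import *
th=np.radians(-12.9);bx=np.array([np.cos(th),np.sin(th)]);by=np.array([-np.sin(th),np.cos(th)])
for n in ("scene","side"):
    z=load(f"pics/{n}0.npz");W=cloud(z);p=z['p'].astype(int)
    bl=(p[...,2]>p[...,0]+40)&(W[...,2]>.08)&(W[...,0]>.3)&(W[...,0]<.7)&(W[...,1]<-.1)&(W[...,1]>-.6)&(W[...,2]<.097)
    a=W[bl];s=a[:,:2]@bx;t=a[:,:2]@by
    print(n,'z',np.percentile(a[:,2],[5,50,95]),'bx max',np.percentile(s,[99]),'by',t.min(),t.max())
    for lo,hi in [(-.36,-.30),(-.30,-.24),(-.22,-.16),(-.16,-.09),(-.09,-.03)]:
        k=(t>lo)&(t<hi); 
        if k.sum()>5: print(lo,'back edge',np.percentile(s[k],[2,98]).round(4),k.sum())
    k=s<s.max()-.03; h=np.histogram(t[k],bins=np.arange(-.35,0,.006));print([(round(x,3),int(c)) for c,x in zip(h[0],h[1]) if c>5])
```

```text
scene z [0.0810195  0.08724161 0.09114239] bx max [0.63491006] by -0.307702827363499 -0.03135719089796597
-0.36 back edge [0.5152 0.6284] 28
-0.3 back edge [0.5179 0.6333] 113
-0.22 back edge [0.5113 0.6342] 221
-0.16 back edge [0.5182 0.6349] 113
-0.09 back edge [0.5148 0.6349] 189
[(np.float64(-0.308), 7), (np.float64(-0.302), 52), (np.float64(-0.296), 15), (np.float64(-0.182), 27), (np.float64(-0.176), 67), (np.float64(-0.17), 10), (np.float64(-0.164), 51), (np.float64(-0.158), 17), (np.float64(-0.044), 31), (np.float64(-0.038), 75)]
side z [0.08077289 0.08895452 0.09261208] bx max [0.63420922] by -0.3086605457968321 -0.031417492325034525
-0.36 back edge [0.503  0.6309] 64
-0.3 back edge [0.5132 0.6326] 105
-0.22 back edge [0.5038 0.6324] 271
-0.16 back edge [0.5204 0.6335] 89
-0.09 back edge [0.5095 0.6343] 208
[(np.float64(-0.308), 26), (np.float64(-0.302), 69), (np.float64(-0.296), 7), (np.float64(-0.182), 50), (np.float64(-0.176), 67), (np.float64(-0.17), 25), (np.float64(-0.164), 72), (np.float64(-0.044), 62), (np.float64(-0.038), 64)]
```

move_arm([
  [0,-0.01,-0.03,0],
  [0,-0.04,-0.055,0],
  [0,-0.08,-0.055,0],
  [-0.01,-0.12,-0.055,0],
  [-0.02,-0.165,-0.055,0],
  [-0.03,-0.21,-0.055,0],
  [-0.04,-0.255,-0.055,0],
  [-0.045,-0.3,-0.055,0],
  [-0.05,-0.345,-0.05,0.02],
  [-0.055,-0.39,-0.04,0.05],
  [-0.06,-0.435,-0.03,0.08],
  [-0.065,-0.48,-0.02,0.11],
  [-0.07,-0.525,-0.01,0.147],
  [-0.075,-0.57,0.0,0.147],
  [-0.077,-0.61,0.01,0.147],
  [-0.077,-0.65,0.02,0.147],
  [-0.077,-0.675,0.03,0.147],
  [-0.077,-0.689,0.04,0.147],
  [-0.077,-0.689,0.05,0.147],
  [-0.077,-0.689,0.06,0.147],
])

```text
time: 20.7
ee_pos: [0.6045, -0.3802, 0.1704]
eef_rot: [0.111, 0.994, 0.001, -0.0]
ft_force: [-0.1, 1.1, -2.5]
width: 0.056
```

```bash
cat >> h.py <<'E'
bx=np.array([np.cos(np.radians(-12.9)),np.sin(np.radians(-12.9))]);by=np.array([-bx[1],bx[0]])
def tgt(Pm,Pz,t=-.2375):  # Pm,Pz in mm; tcp world
    xy=(.633-Pm/1000)*bx+t*by; return np.array([xy[0],xy[1],.071+Pz/1000])
E
python3 - <<'E'
from h import *
z=grab("wrist",11);grab("side",11);grab("scene",11);p,R,s=pose();print(s['width'],s['ft_force'],s['joint_positions'].round(2))
go(tgt(-40,62),167.1)
a=cv2.imread("pics/side11.png")[60:210,230:430];b=cv2.imread("pics/scene11.png")[110:260,80:280]
c=cv2.imread("pics/wrist11.png")
cv2.imwrite("pics/c11.png",np.vstack([cv2.resize(np.hstack([a,b]),(800,300)),np.hstack([cv2.resize(c,(400,300)),np.zeros((300,400,3),np.uint8)])]))
E
```

```text
0.05599534619430393 [ 0.32885713  1.22892287 -2.24384223] [ 0.96  0.67 -0.76  1.22  0.45  1.42  1.6 ]
t 20.85 p [ 0.6044 -0.38    0.1711] yaw 167.34 tiltz [-0.001  0.001 -1.   ]
shift [ 0.001  -0.0021  0.0381] roll 0.0042
```

View pics/c11.png

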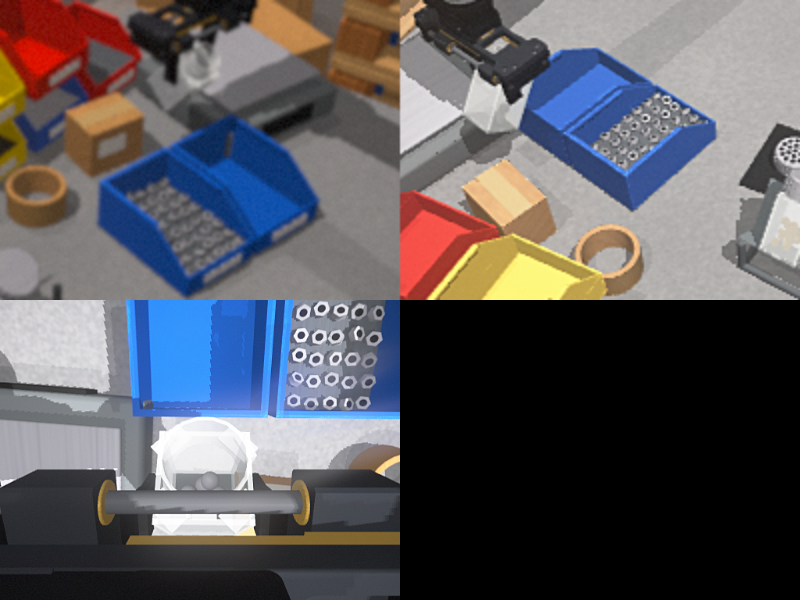

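Run:
```python
from h import *
W=cloud(load("pics/scene0.npz"))
a=W[140:210,30:138].reshape(-1,3);a=a[(a[:,2]>.01)&(a[:,1]<-.35)]
s=a[:,:2]@bx;t=a[:,:2]@by
k=(s>.6)|(t<-.32)
print('scale',np.percentile(a[k][:,2],[50,90,99]),'s',s[k].min(),s[k].max(),'t',np.percentile(t[k],[1,99]))
```

```text
scale [0.07788219 0.0818895  0.14926572] s 0.6030246234011605 0.9298562698580632 t [-0.52572845 -0.18762436]
```

Run:
```python
from h import *
for n in("scene","side"):
    W=cloud(load(f"pics/{n}0.npz")).reshape(-1,3);W=W[~np.isnan(W[:,0])]
    s=W[:,:2]@bx;t=W[:,:2]@by
    for lo in np.arange(.6,.82,.03):
        k=(s>lo)&(s<lo+.03)&(W[:,2]>.03)&(W[:,2]<.13)&(t<-.1)&(t>-.55)
        if lo<.64:k&=t<-.31
        h=np.histogram(t[k],bins=np.arange(-.55,-.09,.03));print(n,round(lo,2),[(round(float(e),2),int(c)) for c,e in zip(h[0],h[1]) if c>2],W[k][:,2].max() if k.any() else '')
```

```text
scene 0.6 [(-0.55, 14), (-0.52, 34), (-0.49, 42), (-0.46, 49), (-0.43, 47), (-0.4, 43), (-0.37, 36), (-0.34, 19)] 0.06608332139514257
scene 0.63 [(-0.52, 47), (-0.49, 51), (-0.46, 44), (-0.43, 49), (-0.4, 44), (-0.37, 49), (-0.34, 82)] 0.08471842524802632
scene 0.66 [(-0.55, 4), (-0.52, 59), (-0.49, 58), (-0.46, 65), (-0.43, 67), (-0.4, 66), (-0.37, 66), (-0.34, 111), (-0.31, 83)] 0.08524978796477967
scene 0.69 [(-0.55, 6), (-0.52, 61), (-0.49, 62), (-0.46, 60), (-0.43, 67), (-0.4, 68), (-0.37, 66), (-0.34, 115), (-0.31, 83), (-0.22, 3)] 0.08491228988634085
scene 0.72 [(-0.55, 14), (-0.52, 56), (-0.49, 66), (-0.46, 66), (-0.43, 67), (-0.4, 74), (-0.37, 76), (-0.34, 121), (-0.31, 70), (-0.22, 30), (-0.19, 86), (-0.16, 81), (-0.13, 135)] 0.08789034097910091
scene 0.75 [(-0.55, 16), (-0.52, 65), (-0.49, 67), (-0.46, 69), (-0.43, 71), (-0.4, 74), (-0.37, 78), (-0.34, 134), (-0.31, 54), (-0.22, 41), (-0.19, 87), (-0.16, 90), (-0.13, 200)] 0.0908316414390738
scene 0.78 [(-0.55, 22), (-0.52, 68), (-0.49, 68), (-0.46, 67), (-0.43, 75), (-0.4, 76), (-0.37, 85), (-0.34, 152), (-0.31, 33), (-0.
[... 883 characters left out ...]
6), (-0.43, 44), (-0.4, 42), (-0.37, 53), (-0.34, 87), (-0.31, 44), (-0.22, 33), (-0.19, 109), (-0.16, 154), (-0.13, 200)] 0.09024548371659177
side 0.75 [(-0.55, 13), (-0.52, 40), (-0.49, 40), (-0.46, 39), (-0.43, 46), (-0.4, 48), (-0.37, 51), (-0.34, 95), (-0.31, 22), (-0.22, 29), (-0.19, 52), (-0.16, 51), (-0.13, 124)] 0.09079493708568455
side 0.78 [(-0.55, 14), (-0.52, 39), (-0.49, 44), (-0.46, 41), (-0.43, 45), (-0.4, 37), (-0.37, 53), (-0.34, 98), (-0.31, 4), (-0.22, 12), (-0.19, 27), (-0.16, 30), (-0.13, 84)] 0.08929818915750366
side 0.81 [(-0.55, 17), (-0.52, 38), (-0.49, 37), (-0.46, 37), (-0.43, 38), (-0.4, 44), (-0.37, 61), (-0.34, 98), (-0.16, 23), (-0.13, 70)] 0.12928055929195212
```

move_arm([
  [0.0,-0.002,0.02,0.004],
  [0.005,-0.002,0.038,0.004],
  [0.02,-0.002,0.038,0.004],
  [0.03,-0.002,0.038,0.004],
  [0.034,-0.002,0.038,0.004],
  [0.038,-0.002,0.038,0.004],
  [0.042,-0.002,0.038,0.004],
  [0.046,-0.002,0.0385,0.004],
  [0.05,-0.002,0.039,0.004],
  [0.054,-0.002,0.0395,0.004],
  [0.058,-0.002,0.041,0.004],
  [0.06,-0.002,0.042,0.004],
])

```text
time: 22.05
ee_pos: [0.5467, -0.3711, 0.1316]
eef_rot: [0.114, 0.994, -0.001, 0.002]
ft_force: [3.7, 1.7, 8.4]
width: 0.0557
```

Run:
```python
from h import *
z=grab("wrist",12);grab("side",12);grab("scene",12);p,R,s=pose();print(s['width'],s['ft_force'])
go(tgt(20,58.5),167.1)
a=cv2.imread("pics/side12.png")[80:180,280:430];b=cv2.imread("pics/scene12.png")[110:210,80:230]
c=cv2.imread("pics/wrist12.png")
cv2.imwrite("pics/c12.png",np.vstack([cv2.resize(np.hstack([a,b]),(800,267)),np.hstack([cv2.resize(c,(400,300)),np.zeros((300,400,3),np.uint8)])]))
```

```text
0.055822971080658576 [1.51687146 0.57473204 7.66838194]
t 22.2 p [ 0.5465 -0.3711  0.1316] yaw 166.96 tiltz [ 0.003 -0.002 -1.   ]
shift [0.0026 0.0022 0.002 ] roll -0.0025
```

View pics/c12.png

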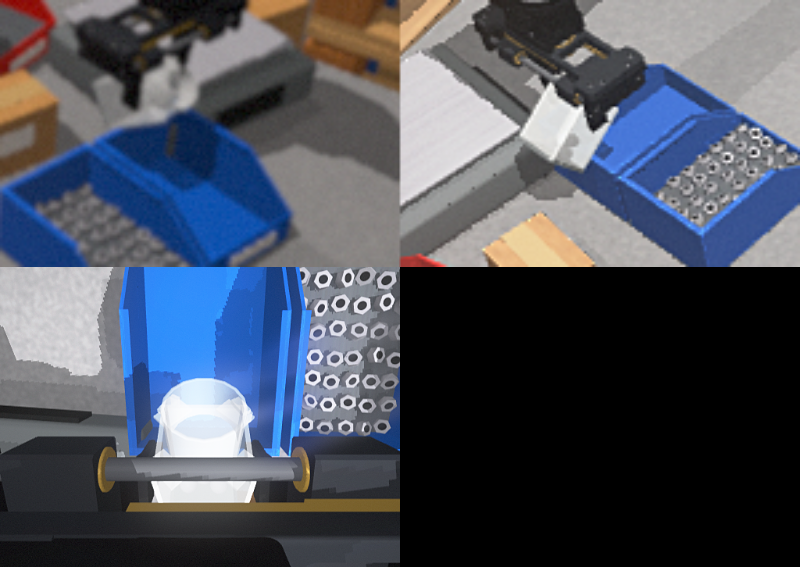

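move_arm([
  [0.004,0.002,0.001,0],
  [0.008,0.002,0.0025,0],
  [0.012,0.002,0.005,0],
  [0.016,0.002,0.008,0],
  [0.02,0.002,0.011,0],
  [0.024,0.002,0.014,0],
  [0.028,0.002,0.018,0],
  [0.031,0.002,0.021,0],
  [0.034,0.002,0.025,0],
  [0.036,0.002,0.027,0],
  [0.036,0.002,0.027,0],
])

```text
time: 23.3
ee_pos: [0.51, -0.3603, 0.102]
eef_rot: [0.113, 0.994, 0.0, -0.001]
ft_force: [0.7, -1.2, 1.8]
width: 0.0556
```

Run:
```python
from h import *
z=grab("wrist",13);grab("side",13);grab("scene",13);p,R,s=pose();print(s['width'],s['ft_force'])
go(tgt(55,31),167.1)
a=cv2.imread("pics/side13.png")[80:180,280:430];b=cv2.imread("pics/scene13.png")[110:210,80:230]
c=cv2.imread("pics/wrist13.png")
cv2.imwrite("pics/c13.png",np.vstack([cv2.resize(np.hstack([a,b]),(800,267)),np.hstack([cv2.resize(c,(400,300)),np.zeros((300,400,3),np.uint8)])]))
```

```text
0.05618831236659723 [-0.82161051 -1.28412641  0.8685371 ]
t 23.45 p [ 0.51   -0.3604  0.1021] yaw 166.97 tiltz [-0.001  0.001 -1.   ]
shift [-0.0004 -0.0001  0.0001] roll -0.0022
```

View pics/c13.png

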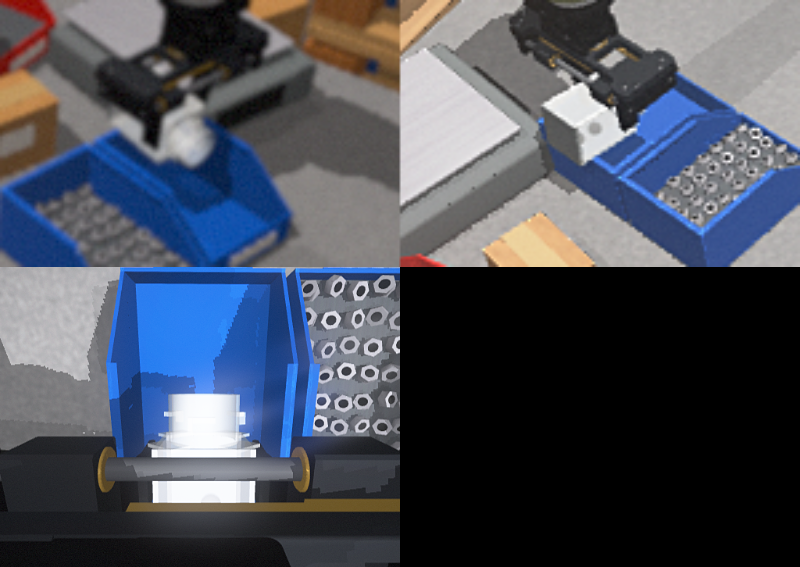

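move_arm([
  [0.001,0,0.003,0],
  [0.002,0,0.006,0],
  [0.003,0,0.009,0],
  [0.004,0,0.012,0],
  [0.005,0,0.015,0],
  [0.006,0,0.018,0],
  [0.007,0,0.021,0],
  [0.008,0,0.024,0],
  [0.008,0,0.026,0],
  [0.008,0,0.026,0],
  [0.008,0,0.026,0],
  [0.008,0,0.026,0],
  [0.008,0,0.026,0],
])

```text
time: 24.75
ee_pos: [0.5029, -0.3589, 0.0766]
eef_rot: [0.114, 0.994, 0.0, 0.0]
ft_force: [0.8, 0.8, 4.3]
width: 0.0557
```

Run:
```python
from h import *
z=grab("wrist",14);grab("side",14);grab("scene",14);p,R,s=pose();print(s['width'],s['ft_force'])
go(tgt(62.3,5.2),167.1)
a=cv2.imread("pics/side14.png")[80:180,280:430];b=cv2.imread("pics/scene14.png")[110:210,80:230]
c=cv2.imread("pics/wrist14.png")
cv2.imwrite("pics/c14.png",np.vstack([cv2.resize(np.hstack([a,b]),(800,267)),np.hstack([cv2.resize(c,(400,300)),np.zeros((300,400,3),np.uint8)])]))
```

```text
0.05603178843115882 [0.2432644  1.36209101 4.09118055]
t 24.9 p [ 0.5029 -0.3589  0.0766] yaw 166.96 tiltz [ 0.  0. -1.]
shift [-0.0004  0.0001  0.0004] roll -0.0024
```

View pics/c14.png

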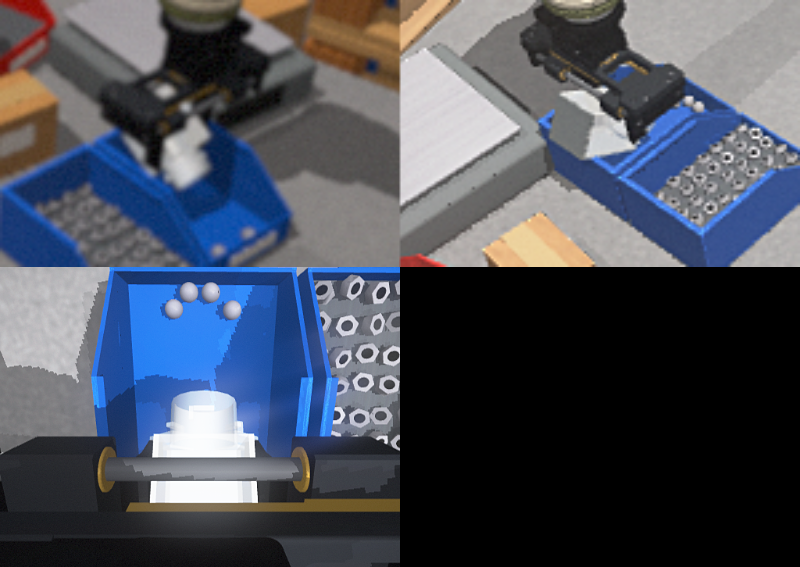

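move_arm([
  [0,0,-0.04,0],
  [0,0,-0.08,0],
  [0,0,-0.12,0.1],
  [-0.01,0,-0.125,0.25],
  [-0.02,0,-0.125,0.4],
  [-0.02,0,-0.125,0.55],
  [-0.02,0,-0.125,0.7],
  [-0.02,0,-0.125,0.85],
  [-0.02,0,-0.125,1.0],
  [-0.02,0,-0.125,1.15],
  [-0.02,0,-0.125,1.3],
  [-0.02,0,-0.125,1.45],
  [-0.02,0,-0.125,1.57],
  [-0.02,0,-0.125,1.57],
])

```text
time: 26.3
ee_pos: [0.5214, -0.3635, 0.2006]
eef_rot: [0.783, 0.622, -0.001, -0.001]
ft_force: [0.4, 0.5, -1.5]
width: 0.0561
```

move_arm([
  [0,0,0,0.15],
  [0,0,0,0.3],
  [0,0,0,0.45],
  [0,0,0,0.6],
  [0,0,0,0.75],
  [0,0,0,0.9],
  [0,0,0,1.05],
  [0,0,0,1.2],
  [0,0,0,1.35],
  [0,0,0,1.5],
  [0,0,0,1.57],
  [0,0,0,1.57],
])

```text
time: 27.5
ee_pos: [0.5217, -0.3635, 0.2009]
eef_rot: [0.994, -0.112, -0.001, -0.0]
ft_force: [-0.3, -0.2, -1.7]
width: 0.056
```

```bash
cat >> h.py <<'E'
def tgi(Pm,Pz,t=-.2375):
    xy=(.6315+Pm/1000)*bx+t*by; return np.array([xy[0],xy[1],.071+Pz/1000])
E
python3 - <<'E'
from h import *
z=grab("wrist",15);grab("side",15);p,R,s=pose();print(s['width'],s['ft_force'],s['joint_positions'].round(2))
go(tgi(-12,70),-12.9)
a=cv2.imread("pics/side15.png")[60:180,250:430]
c=cv2.imread("pics/wrist15.png")
cv2.imwrite("pics/c15.png",np.hstack([cv2.resize(a,(400,267)),cv2.resize(c,(400,267))]))
E
```

```text
0.055742716817281386 [ 0.30772534 -0.30482935 -2.11926926] [ 0.77  0.39 -0.31  1.45  0.12  1.33 -1.34]
t 27.6 p [ 0.5219 -0.3635  0.2011] yaw -12.71 tiltz [-0.001  0.    -1.   ]
shift [ 0.0297 -0.0003  0.0601] roll 0.0034
```

View pics/c15.png

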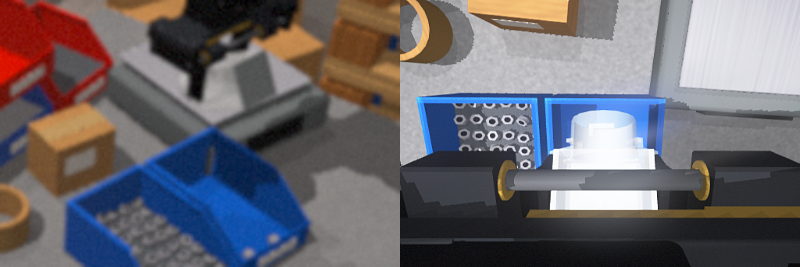

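move_arm([
  [0.03,0,0.03,0.003],
  [0.03,0,0.06,0.003],
  [0.03,0,0.075,0.003],
  [0.029,0,0.08,0.003],
  [0.026,0,0.082,0.003],
  [0.023,0,0.084,0.003],
  [0.02,0,0.086,0.003],
  [0.017,0,0.088,0.003],
  [0.014,0,0.09,0.003],
  [0.011,0,0.092,0.003],
  [0.009,0,0.094,0.003],
  [0.007,0,0.0955,0.003],
  [0.007,0,0.0955,0.003],
], newtons=15)

```text
time: 28.9
ee_pos: [0.5287, -0.3655, 0.1063]
eef_rot: [0.993, -0.115, 0.0, 0.0]
ft_force: [0.2, -2.2, 4.8]
width: 0.056
```

Run:
```python
from h import *
z=grab("wrist",16);grab("side",16);grab("scene",16);p,R,s=pose();print(s['width'],s['ft_force'])
go(tgi(-35,34.5),-12.9)
a=cv2.imread("pics/side16.png")[80:180,280:430];b=cv2.imread("pics/scene16.png")[110:210,80:230]
c=cv2.imread("pics/wrist16.png")
cv2.imwrite("pics/c16.png",np.vstack([cv2.resize(np.hstack([a,b]),(800,267)),np.hstack([cv2.resize(c,(400,300)),np.zeros((300,400,3),np.uint8)])]))
```

```text
0.05595250820749108 [-0.76844582 -1.08557331  5.01250465]
t 29.05 p [ 0.5288 -0.3655  0.1063] yaw -13.15 tiltz [-0. -0. -1.]
shift [-0.0005 -0.0007  0.0008] roll -0.0044
```

View pics/c16.png

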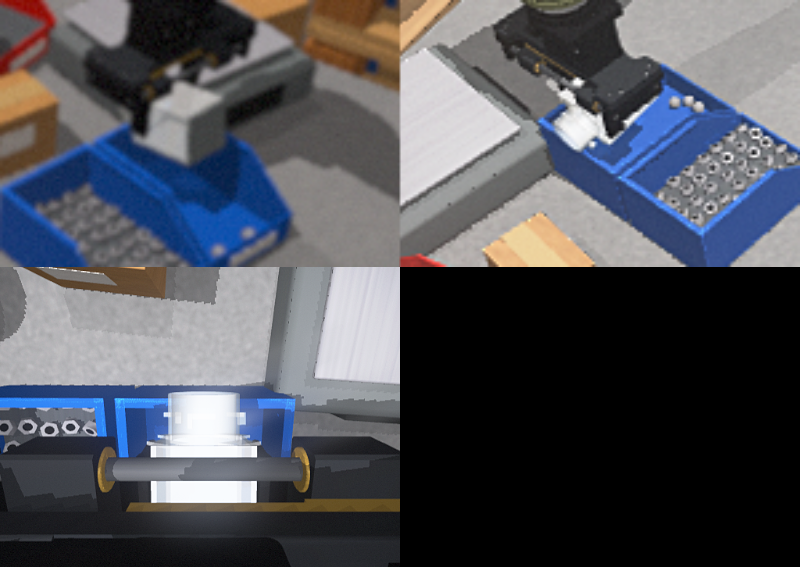

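move_arm([
  [-0.003,0,0.003,0],
  [-0.005,0,0.006,0],
  [-0.007,0,0.009,0],
  [-0.0085,0,0.012,0],
  [-0.01,0,0.015,0],
  [-0.011,0,0.018,0],
  [-0.012,0,0.021,0],
  [-0.013,0,0.024,0],
  [-0.0135,0,0.027,0],
  [-0.014,0,0.029,0],
  [-0.014,0,0.029,0],
])

```text
time: 30.15
ee_pos: [0.5151, -0.362, 0.0766]
eef_rot: [0.993, -0.114, -0.0, -0.0]
ft_force: [-1.7, -2.4, 2.7]
width: 0.0561
```

Run:
```python
from h import *
z=grab("wrist",17);grab("side",17);grab("scene",17);p,R,s=pose();print(s['width'],s['ft_force'])
go(tgi(-49,5),-12.9)
a=cv2.imread("pics/side17.png")[80:180,280:430];b=cv2.imread("pics/scene17.png")[110:210,80:230]
c=cv2.imread("pics/wrist17.png")
cv2.imwrite("pics/c17.png",np.vstack([cv2.resize(np.hstack([a,b]),(800,267)),np.hstack([cv2.resize(c,(400,300)),np.zeros((300,400,3),np.uint8)])]))
```

```text
0.055760818471309315 [-0.74656997 -1.20460375  0.06524607]
t 30.3 p [ 0.5151 -0.3616  0.0766] yaw -13.12 tiltz [-0.001  0.001 -1.   ]
shift [-0.0004  0.      0.0006] roll -0.0038
```

View pics/c17.png

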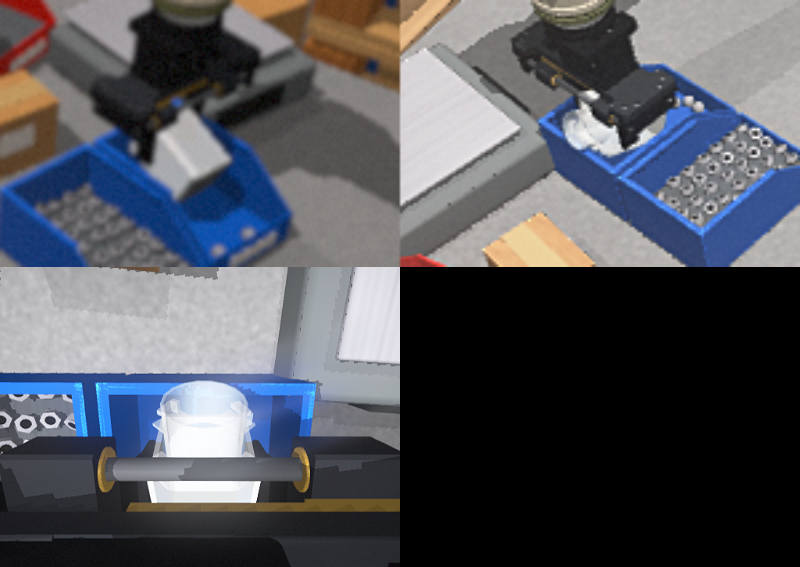

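```bash
cat >> h.py <<'E'
def rim(z,p,R,t,g=.068,uo=.012):
    t=np.radians(t);m=R[:,0];Z=np.array([0,0,1.]);G=p-R[:,2]*.019
    a=np.sin(t)*m+np.cos(t)*Z;u=-np.cos(t)*m+np.sin(t)*Z
    c=G+(.113-g)*a-uo*u
    sh=G+(.085-g)*a
    return [proj(z,c+.0225*u).round(1).tolist(),proj(z,c-.0225*u).round(1).tolist(),proj(z,sh+(.028-uo)*u).round(1).tolist()]
E
python3 - <<'E'
from h import *
z=load("pics/wrist17.npz");p,R,s=pose()
for t in (36,45,50,55,60,65,70): print(t,rim(z,p,R,t))
cv2.imwrite("pics/w17.png",cv2.resize(cv2.imread("pics/wrist17.png")[120:270,160:360],None,fx=4,fy=4,interpolation=cv2.INTER_CUBIC))
cv2.imwrite("pics/w10.png",cv2.resize(cv2.imread("pics/wrist10.png")[120:270,160:360],None,fx=4,fy=4,interpolation=cv2.INTER_CUBIC))
E
```

```text
36 [[260.2, 260.3], [260.4, 144.8], [260.3, 286.2]]
45 [[260.2, 238.8], [260.4, 138.4], [260.3, 278.4]]
50 [[260.3, 227.4], [260.4, 136.5], [260.3, 273.7]]
55 [[260.3, 216.6], [260.5, 135.8], [260.3, 268.8]]
60 [[260.3, 206.5], [260.5, 136.1], [260.3, 263.9]]
65 [[260.3, 197.3], [260.5, 137.2], [260.3, 258.8]]
70 [[260.3, 189.1], [260.5, 139.2], [260.3, 253.7]]
```

View pics/w17.png

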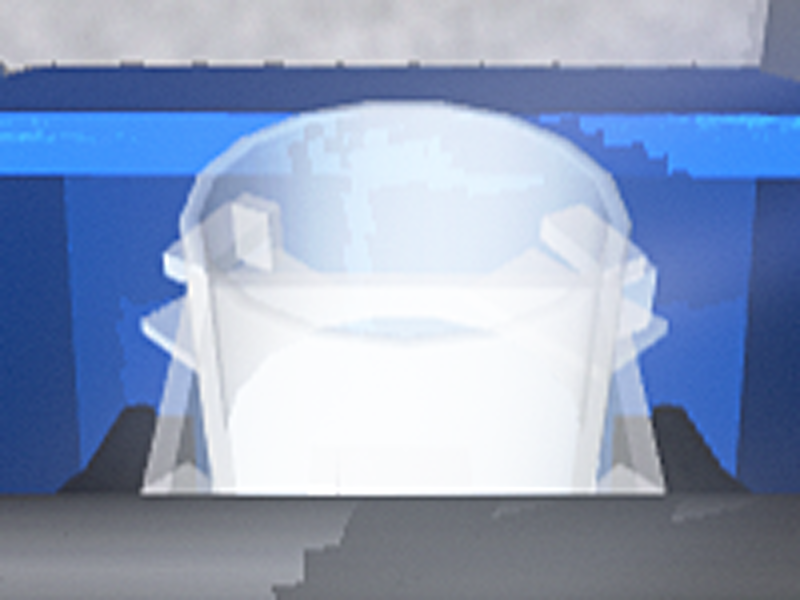

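View pics/w10.png

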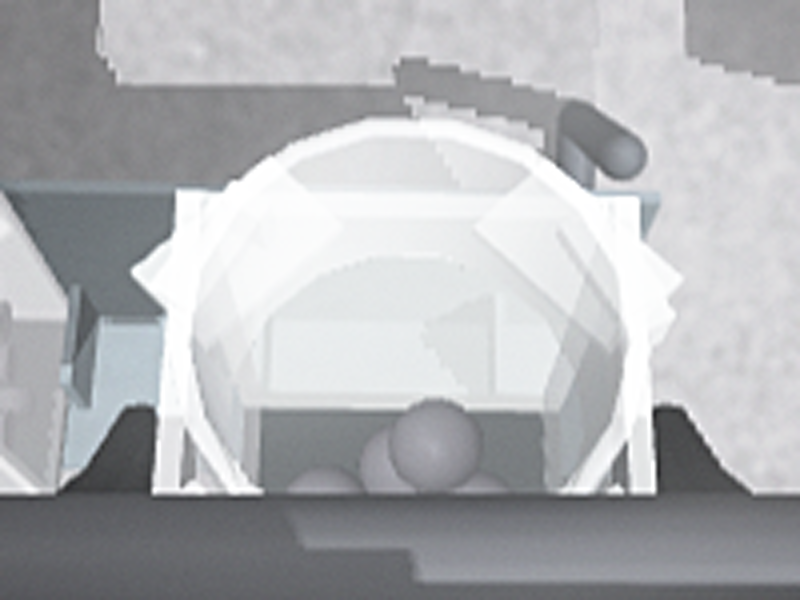

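move_arm([
  [0,0,0.003,0],
  [0.001,0,0.005,0],
  [0.003,0,0.005,0],
  [0.005,0,0.005,0],
  [0.007,0,0.005,0],
  [0.009,0,0.005,0],
  [0.011,0,0.005,0],
  [0.011,0,0.005,0],
])

```text
time: 31.1
ee_pos: [0.5232, -0.3635, 0.0704]
eef_rot: [0.993, -0.114, -0.003, -0.001]
ft_force: [-12.5, 1.9, 4.2]
width: 0.0557
```

Run:
```python
from h import *
z=grab("wrist",18);p,R,s=pose();print(s['width'],s['ft_force'],p)
for t in (36,40,45,50,55,60): print(t,rim(z,p,R,t),rim(z,p,R,t,uo=.008)[:2])
cv2.imwrite("pics/w18.png",cv2.resize(cv2.imread("pics/wrist18.png")[120:270,160:360],None,fx=4,fy=4,interpolation=cv2.INTER_CUBIC))
```

```text
0.05599450687671963 [-11.88895044   2.63623901   3.56313779] [ 0.52318028 -0.36344731  0.07038181]
36 [[261.1, 260.9], [261.3, 145.0], [261.0, 286.5]] [[261.1, 273.0], [261.2, 154.0]]
40 [[261.1, 251.3], [261.3, 141.6], [261.0, 283.1]] [[261.1, 262.9], [261.2, 149.9]]
45 [[261.1, 239.4], [261.3, 138.4], [261.0, 278.7]] [[261.1, 250.4], [261.3, 146.0]]
50 [[261.1, 227.9], [261.3, 136.5], [261.0, 274.0]] [[261.1, 238.2], [261.3, 143.2]]
55 [[261.1, 217.1], [261.3, 135.7], [261.0, 269.1]] [[261.1, 226.4], [261.3, 141.6]]
60 [[261.2, 207.0], [261.3, 135.9], [261.1, 264.1]] [[261.1, 215.3], [261.3, 140.9]]
```

View pics/w18.png

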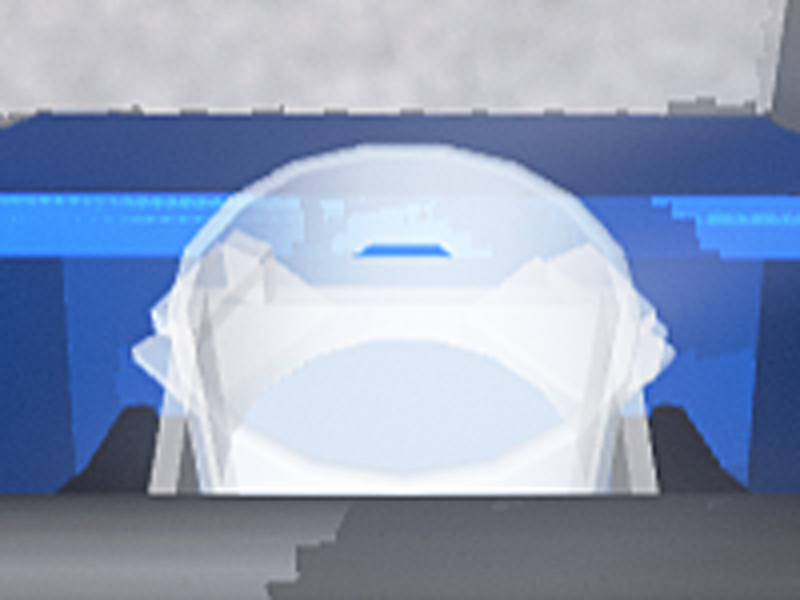

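```bash
cat >> h.py <<'E'
def prof(f,p,R,ymax=.012):
    z=load(f);W=cloud(z);G=p-R[:,2]*.019
    L=(W-G)@R; L[...,2]*=-1   # x=m, y, z up rel grasp
    m=(abs(L[...,1])<ymax)&(L[...,2]<.06)&(L[...,2]>-.1)&(L[...,0]<.09)&(L[...,0]>-.09)
    vs,us=np.where(m)
    for v in sorted(set(vs)):
        k=m[v]; print(v,(np.median(L[v][k],0)[[0,2]]*1000).round(1),end=' ')
    print()
E
python3 - <<'E'
from h import *
p,R,s=pose();prof("pics/wrist18.npz",p,R,.003)
E
```

```text
78 [ 90.  -88.8] 79 [ 89.4 -89.5] 80 [ 88.7 -88.9] 81 [ 88.1 -89.1] 82 [ 87.4 -89. ] 83 [ 86.7 -88.1] 84 [ 86.1 -89. ] 85 [ 85.5 -89.3] 86 [ 84.8 -88.8] 87 [ 84.1 -88.7] 88 [ 83.5 -89.5] 89 [ 82.8 -88.8] 90 [ 82.2 -88.9] 91 [ 81.5 -89.1] 92 [ 80.9 -88.7] 93 [ 80.2 -89.4] 94 [ 79.5 -88.8] 95 [ 78.9 -89.1] 96 [ 78.3 -89.2] 97 [ 77.6 -88.9] 98 [ 77.  -89.6] 99 [ 76.3 -88.9] 100 [ 75.6 -89.7] 101 [ 74.9 -89.2] 102 [ 74.3 -89. ] 103 [ 73.6 -88.9] 104 [ 72.9 -88.6] 105 [ 72.3 -89.5] 106 [ 71.6 -89.4] 107 [ 70.9 -89.7] 108 [ 70.2 -89. ] 109 [ 69.6 -89.4] 110 [ 68.9 -89.3] 111 [ 68.2 -88.8] 112 [ 67.5 -89. ] 113 [ 66.9 -89.3] 114 [ 66.2 -89.1] 115 [ 65.5 -88.9] 116 [ 64.8 -89.8] 117 [ 64.2 -89.3] 118 [ 63.5 -89.6] 119 [ 62.8 -88.7] 120 [ 62.1 -89.3] 121 [ 61.4 -89.2] 122 [ 60.7 -89.6] 123 [ 60.  -89.4] 124 [ 59.4 -89.3] 125 [ 58.7 -89.4] 126 [ 58.  -89.4] 127 [ 57.3 -88.9] 128 [ 56.6 -89. ] 129 [ 55.9 -89.5] 130 [ 55.2 -88.9] 131 [ 54.5 -89.2] 132 [ 53.8 -88.9] 133 [ 53.1 -89.3] 134 [ 52.4 -89.2] 135 [ 51.7 -89.5] 136 [ 51.  -88.9] 137 [ 50.3 -89.3] 138 [ 49.6 -89.3] 139 [ 48.9 -88.9] 140 [ 
[... 1473 characters left out ...]
2] 228 [  4.3 -27.1] 229 [  3.6 -27.4] 230 [  2.7 -28.2] 231 [  2.  -28.3] 232 [  1.1 -29.1] 233 [  0.3 -29.6] 234 [ -0.4 -29.9] 235 [ -1.1 -30.3] 236 [ -2.1 -31.1] 237 [25.7 41. ] 238 [25.6 41.8] 239 [25.5 42.3] 240 [25.2 42.4] 241 [25.1 43. ] 242 [24.6 42.7] 274 [11.8 40.8] 275 [11.4 40.6] 276 [10.6 39.9] 277 [10.1 39.6] 278 [ 4.3 29.8] 279 [ 3.5 29. ] 280 [ 2.9 28.8] 281 [ 2.3 28.4] 282 [ 1.3 27.4] 283 [ 0.8 27.4] 284 [-0.1 26.5] 285 [-43.5 -48.9] 286 [-44.1 -48.6] 287 [-44.3 -47.8] 288 [-44.7 -47.2] 289 [-45.3 -47. ] 290 [-0.7 30. ] 291 [-1.2 29.9] 292 [-1.3 30.5] 293 [-1.5 30.9] 294 [-1.8 31.2] 295 [-1.9 31.6] 296 [-2.2 31.8] 297 [-2.6 31.8] 298 [-3.3 31.5] 299 [-4. 31.] 300 [-4.7 30.6]
```

```bash
cat >> h.py <<'E'
def prof2(f,p,yaw,ymax=.003):
    from scipy.spatial.transform import Rotation as Ro
    y=np.radians(yaw);R=np.array([[np.cos(y),np.sin(y),0],[np.sin(y),-np.cos(y),0],[0,0,-1]])
    z=load(f);W=cloud(z);G=np.array(p)+[0,0,.019];L=(W-G)@R;L[...,2]*=-1
    m=(abs(L[...,1])<ymax)&(L[...,2]<.06)&(L[...,2]>-.1)&(abs(L[...,0])<.09)
    for v in range(384):
        k=m[v]
        if k.any(): print(v,(np.median(L[v][k],0)[[0,2]]*1000).round(0).astype(int).tolist(),end=' ')
    print()
E
python3 - <<'E'
from h import *
prof2("pics/wrist10.npz",(.5795,.3108,.2315),175.5)
E
```

```text
149 [52, 21] 150 [52, 22] 151 [52, 22] 152 [51, 22] 153 [51, 22] 154 [50, 21] 155 [50, 21] 156 [49, 20] 157 [49, 20] 158 [48, 19] 159 [48, 18] 160 [47, 17] 161 [47, 17] 162 [46, 16] 163 [46, 16] 164 [45, 15] 165 [45, 14] 166 [44, 13] 167 [44, 13] 168 [43, 11] 169 [43, 11] 170 [42, 10] 171 [41, 10] 172 [41, 9] 173 [40, 8] 174 [40, 7] 175 [39, 6] 176 [38, 5] 177 [38, 4] 178 [37, 3] 179 [36, 3] 180 [36, 2] 181 [35, 1] 182 [34, 0] 183 [34, -1] 184 [30, -14] 185 [29, -15] 186 [29, -17] 187 [28, -18] 188 [27, -19] 189 [26, -20] 190 [25, -21] 191 [25, -22] 192 [24, -23] 193 [23, -24] 194 [22, -26] 195 [21, -27] 196 [20, -28] 197 [19, -30] 198 [18, -31] 199 [17, -32] 200 [16, -33] 201 [16, -34] 202 [14, -36] 203 [13, -38] 204 [12, -39] 205 [11, -40] 206 [10, -41] 207 [9, -43] 208 [8, -45] 209 [7, -46] 210 [6, -48] 211 [5, -49] 212 [3, -51] 213 [2, -52] 214 [1, -55] 215 [0, -56] 216 [-1, -57] 217 [-3, -60] 218 [-4, -61] 219 [-5, -63] 220 [-7, -65] 221 [-8, -66] 222 [-9, -68] 223 [-10, -67] 224 [-10, -66] 225 [-11, -66] 226 [-8, -55] 227 [-7, -53] 228 [-8, -52] 229 [-8, -51] 230 [-9, -50] 231 [-9, -49] 232 [-10, -50] 233 [-10, -49] 234 [-11, -49] 235 [-11, -49] 236 [-12, -48] 237 [-13, -48] 238 [-13, -48] 239 [-14, -47] 240 [-15, -48] 241 [-16, -48] 242 [-16, -48] 274 [8, 39] 275 [7, 40] 276 [7, 40] 277 [7, 40] 278 [6, 40] 279 [6, 40] 280 [6, 40] 281 [5, 40] 282 [-3, 26] 283 [-4, 26] 284 [-4, 27] 285 [-4, 27] 286 [-5, 27] 287 [-5, 27] 288 [-7, 24] 289 [-10, 20] 290 [-13, 17] 291 [-16, 13] 292 [-19, 9] 293 [-22, 4] 294 [-25, -1] 295 [-29, -6] 296 [-33, -11] 297 [-37, -17] 298 [-42, -24] 299 [-47, -31] 300 [-53, -38]
```

move_arm([
  [0,0,0,0],
  [0.0,0,0.002,0],
  [0.001,0,0.004,0],
  [0.003,0,0.004,0],
  [0.005,0,0.004,0],
  [0.007,0,0.004,0],
  [0.009,0,0.004,0],
  [0.009,0,0.004,0],
], newtons=8)

```text
time: 31.95
ee_pos: [0.5336, -0.3653, 0.0664]
eef_rot: [0.993, -0.114, -0.002, -0.001]
ft_force: [-4.9, 0.6, -1.2]
width: 0.0559
```

Run:
```python
from h import *
z=grab("wrist",19);p,R,s=pose();print(s['width'],s['ft_force'],p)
prof2("pics/wrist19.npz",p,-12.9)
```

```text
0.05598455505408992 [-4.59965129  0.00612304 -0.96152483] [ 0.53350306 -0.36531753  0.06645874]
77 [90, -85] 78 [89, -86] 79 [89, -86] 80 [88, -86] 81 [87, -86] 82 [87, -85] 83 [86, -86] 84 [86, -86] 85 [85, -86] 86 [84, -86] 87 [84, -86] 88 [83, -87] 89 [82, -85] 90 [82, -85] 91 [81, -85] 92 [80, -86] 93 [80, -86] 94 [79, -86] 95 [78, -85] 96 [78, -86] 97 [77, -86] 98 [77, -86] 99 [76, -85] 100 [75, -86] 101 [75, -86] 102 [74, -86] 103 [73, -86] 104 [73, -85] 105 [72, -85] 106 [71, -86] 107 [71, -86] 108 [70, -85] 109 [69, -86] 110 [69, -86] 111 [68, -85] 112 [67, -86] 113 [67, -86] 114 [66, -86] 115 [65, -86] 116 [65, -86] 117 [64, -86] 118 [63, -86] 119 [63, -86] 120 [62, -86] 121 [61, -86] 122 [61, -86] 123 [60, -86] 124 [59, -86] 125 [59, -86] 126 [58, -86] 127 [57, -86] 128 [57, -86] 129 [56, -86] 130 [55, -86] 131 [54, -86] 132 [54, -86] 133 [53, -86] 134 [52, -85] 135 [52, -86] 136 [51, -86] 137 [50, -86] 138 [50, -86] 139 [49, -86] 140 [48, -86] 141 [48, -86] 142 [47, -86] 143 [46, -86] 144 [45, -86] 145 [45, -85] 146 [44, -86] 147 [43, -86] 148 [43, -86] 149 [42, -86] 150 [
[... 892 characters left out ...]
6] 218 [14, -17] 219 [13, -18] 220 [12, -18] 221 [11, -19] 222 [10, -20] 223 [9, -21] 224 [8, -22] 225 [7, -23] 226 [7, -24] 227 [6, -25] 228 [4, -27] 229 [4, -27] 230 [3, -28] 231 [2, -29] 232 [1, -30] 233 [0, -31] 234 [-1, -32] 235 [-2, -33] 236 [-3, -34] 237 [-4, -36] 238 [-5, -36] 239 [-7, -37] 240 [-8, -39] 241 [-9, -40] 242 [-10, -41] 274 [-39, -56] 275 [-39, -54] 276 [-40, -54] 277 [-40, -54] 278 [-41, -53] 279 [-41, -52] 280 [-42, -52] 281 [-42, -51] 282 [-43, -51] 283 [11, 45] 284 [11, 46] 285 [11, 47] 286 [11, 47] 287 [11, 47] 288 [11, 47] 289 [10, 48] 290 [9, 47] 291 [9, 46] 292 [8, 45] 293 [7, 44] 294 [6, 43] 295 [4, 42] 296 [3, 40] 297 [2, 39] 298 [2, 39] 299 [2, 40] 300 [1, 40]
```

move_arm([
  [-0.004,0,0,0],
  [-0.009,0,-0.005,0],
  [-0.009,0,-0.03,0],
  [-0.009,0,-0.07,0],
  [-0.009,0,-0.11,-0.1],
  [-0.009,0,-0.15,-0.24],
  [-0.009,0,-0.18,-0.38],
  [-0.009,0,-0.18,-0.52],
  [-0.009,0,-0.18,-0.66],
  [-0.009,0,-0.18,-0.8],
  [-0.009,0,-0.18,-0.94],
  [-0.009,0,-0.18,-1.08],
  [-0.009,0,-0.18,-1.22],
  [-0.009,0,-0.18,-1.36],
  [-0.009,0,-0.18,-1.5],
  [-0.009,0,-0.18,-1.57],
  [-0.009,0,-0.18,-1.57],
], newtons=18)

```text
time: 33.7
ee_pos: [0.526, -0.3642, 0.2483]
eef_rot: [0.783, 0.622, 0.0, 0.0]
ft_force: [0.6, 0.3, -2.2]
width: 0.0556
```

Run:
```python
from h import *
z=grab("scene",20);p,R,s=pose();print(s['width'],s['ft_force'],s['joint_positions'].round(2))
go((.587,.308,.25),175.5)
cv2.imwrite("pics/c20.png",cv2.resize(cv2.imread("pics/scene20.png")[80:230,60:310],None,fx=3,fy=3,interpolation=cv2.INTER_CUBIC))
```

```text
0.055955798717992486 [ 0.0594939  -0.52735892 -1.88580833] [ 0.94  0.41 -0.55  1.36  0.21  1.44  0.16]
t 33.75 p [ 0.526  -0.3643  0.2483] yaw 76.74 tiltz [ 0. -0. -1.]
shift [ 0.6683 -0.0949 -0.0017] roll -1.7237
```

View pics/c20.png

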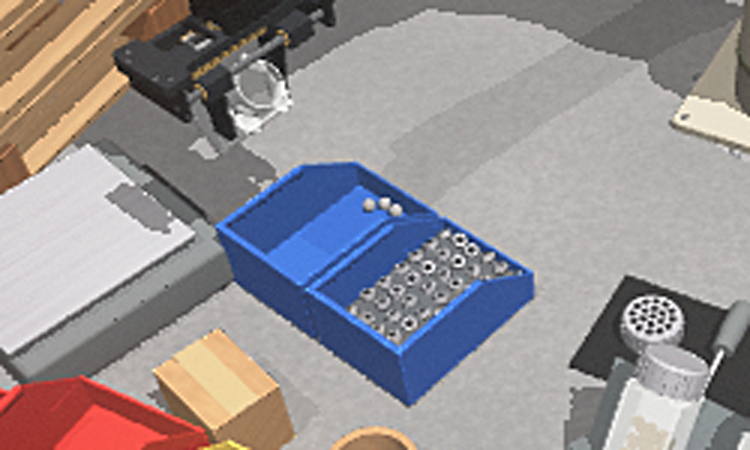

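move_arm([
  [0.02,-0.003,-0.02,-0.05],
  [0.06,-0.01,-0.02,-0.15],
  [0.1,-0.015,-0.02,-0.28],
  [0.145,-0.02,-0.02,-0.4],
  [0.19,-0.03,-0.02,-0.53],
  [0.235,-0.035,-0.02,-0.66],
  [0.28,-0.04,-0.02,-0.79],
  [0.325,-0.045,-0.02,-0.92],
  [0.37,-0.05,-0.02,-1.05],
  [0.415,-0.06,-0.02,-1.18],
  [0.46,-0.065,-0.02,-1.31],
  [0.505,-0.07,-0.02,-1.44],
  [0.55,-0.08,-0.02,-1.57],
  [0.59,-0.085,-0.02,-1.68],
  [0.625,-0.09,-0.02,-1.724],
  [0.65,-0.095,-0.02,-1.724],
  [0.668,-0.095,-0.01,-1.724],
  [0.668,-0.095,0,-1.724],
  [0.668,-0.095,0,-1.724],
  [0.668,-0.095,0,-1.724],
])

```text
time: 35.75
ee_pos: [0.5862, 0.3063, 0.2481]
eef_rot: [0.039, 0.999, -0.0, 0.0]
ft_force: [-0.1, 0.5, -2.9]
width: 0.0561
```

Run:
```python
from h import *
z=grab("wrist",21);p,R,s=pose();print(s['width'],s['ft_force'],s['joint_positions'].round(2))
go((.587,.308,.12),175.5)
prof2("pics/wrist21.npz",p,175.5)
cv2.imwrite("pics/c21.png",cv2.imread("pics/wrist21.png"))
```

```text
0.05577023036328713 [ 0.534525   -0.10226671 -2.42418876] [ 0.09  0.59 -1.    1.27  0.48  1.53  0.65]
t 35.8 p [0.5864 0.3064 0.2485] yaw 175.47 tiltz [ 0.001 -0.001 -1.   ]
shift [-0.0004  0.0017  0.1285] roll -0.0006
177 [42, 17] 178 [42, 17] 179 [41, 18] 180 [41, 18] 181 [41, 18] 182 [40, 17] 183 [39, 17] 184 [39, 15] 185 [38, 16] 186 [38, 15] 187 [37, 15] 188 [37, 14] 189 [36, 13] 190 [36, 13] 191 [35, 12] 192 [35, 11] 193 [34, 11] 194 [33, 10] 195 [33, 10] 196 [32, 9] 197 [32, 8] 198 [31, 8] 199 [30, 7] 200 [30, 7] 201 [29, 6] 202 [28, 5] 203 [28, 5] 204 [27, 4] 205 [27, 3] 206 [26, 2] 207 [25, 2] 208 [24, 1] 209 [24, 0] 210 [23, -1] 211 [22, -1] 212 [22, -2] 213 [21, -2] 214 [17, -14] 215 [16, -14] 216 [15, -16] 217 [14, -16] 218 [14, -17] 219 [13, -19] 220 [12, -19] 221 [11, -20] 222 [10, -21] 223 [9, -22] 224 [8, -23] 225 [7, -24] 226 [7, -25] 227 [6, -26] 228 [5, -27] 229 [4, -28] 230 [3, -28] 231 [2, -30] 232 [1, -30] 233 [0, -31] 234 [-1, -33] 235 [-2, -34] 236 [-3, -35] 237 [-4, -36] 238 [-5, -37] 239 [-7, -39] 240 [-7, -39] 241 [-9, -41] 242 [-10, -42] 274 [-39, -55] 275 [-39, -55] 276 [-40, -54] 277 [-40, -54] 278 [-41, -53] 279 [-41, -53] 280 [-42, -53] 281 [-42, -52] 282 [-42, -51] 283 [12, 46] 284 [11, 46] 285 [11, 47] 286 [11, 47] 287 [11, 47] 288 [10, 47] 289 [10, 47] 290 [9, 46] 291 [8, 45] 292 [7, 44] 293 [6, 43] 294 [5, 42] 295 [4, 41] 296 [3, 40] 297 [2, 39] 298 [2, 39] 299 [2, 39] 300 [1, 40]
```

View pics/c21.png

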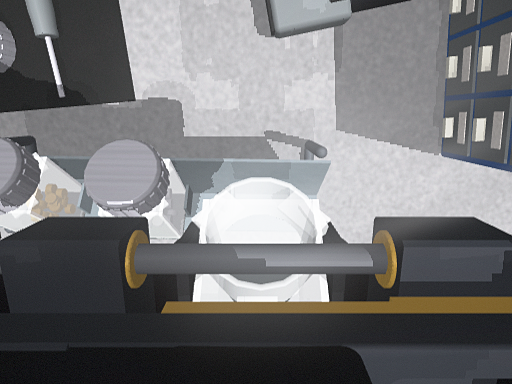

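move_arm([
  [0,0.001,0.04,0],
  [0,0.0015,0.08,0],
  [0,0.0015,0.11,0],
  [0,0.0015,0.123,0],
  [0,0.0015,0.1285,0],
  [0,0.0015,0.1285,0],
])

```text
time: 36.4
ee_pos: [0.5865, 0.309, 0.1204]
eef_rot: [0.039, 0.999, 0.0, 0.0]
ft_force: [0.5, 0.1, -0.6]
width: 0.056
```

Run:
```python
from h import *
z=grab("side",22);grab("scene",22);p,R,s=pose();print(s['ft_force'],p)
a=cv2.imread("pics/side22.png")[190:310,90:250];b=cv2.imread("pics/scene22.png")[180:300,290:450]
cv2.imwrite("pics/c22.png",cv2.resize(np.hstack([a,b]),None,fx=2.5,fy=2.5,interpolation=cv2.INTER_CUBIC))
```

```text
[-0.48165219  0.73935597 -1.81752766] [0.58675006 0.30955523 0.12141133]
```

View pics/c22.png

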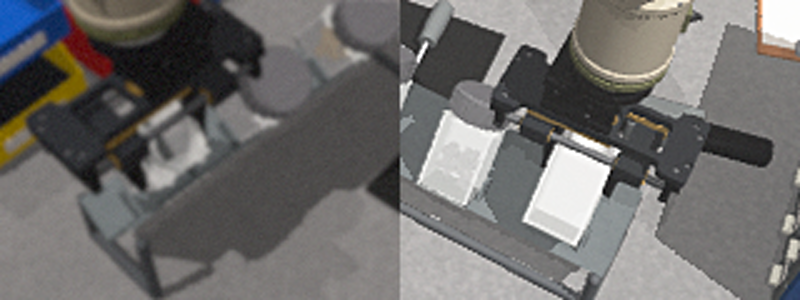

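move_arm([
  [0,0,0.003,0],
  [0,0,0.006,0],
  [0,0,0.009,0],
  [0,0,0.012,0],
  [0,0,0.0145,0],
  [0,0,0.017,0],
  [0,0,0.0175,0],
  [0,0,0.0175,0],
], newtons=6)

```text
time: 37.3
ee_pos: [0.586, 0.309, 0.1019]
eef_rot: [0.038, 0.999, -0.0, -0.0]
ft_force: [0.0, 0.1, -1.9]
width: 0.0562
```

Run:
```python
from h import *
z=grab("wrist",23);grab("scene",23);p,R,s=pose();print(s['ft_force'],p,s['width'])
prof2("pics/wrist23.npz",p,175.5)
b=cv2.imread("pics/scene23.png")[180:300,290:450];c=cv2.imread("pics/wrist23.png")
cv2.imwrite("pics/c23.png",np.hstack([cv2.resize(b,(400,300),interpolation=cv2.INTER_CUBIC),cv2.resize(c,(400,300))]))
```

```text
[-0.21273106  0.14620067 -1.79846251] [0.58605096 0.30910716 0.10213729] 0.05591521450794968
177 [42, 17] 178 [42, 18] 179 [41, 18] 180 [41, 18] 181 [40, 18] 182 [40, 18] 183 [39, 17] 184 [39, 16] 185 [38, 16] 186 [38, 15] 187 [37, 14] 188 [37, 14] 189 [36, 13] 190 [35, 12] 191 [35, 12] 192 [34, 12] 193 [34, 11] 194 [33, 11] 195 [33, 10] 196 [32, 9] 197 [32, 9] 198 [31, 8] 199 [30, 8] 200 [30, 7] 201 [29, 6] 202 [28, 6] 203 [28, 5] 204 [27, 4] 205 [26, 3] 206 [26, 2] 207 [25, 2] 208 [24, 1] 209 [24, 0] 210 [23, 0] 211 [22, -1] 212 [21, -2] 213 [21, -2] 214 [17, -14] 215 [16, -15] 216 [15, -16] 217 [14, -17] 218 [13, -18] 219 [12, -19] 220 [12, -19] 221 [11, -20] 222 [10, -21] 223 [9, -22] 224 [8, -23] 225 [8, -23] 226 [7, -24] 227 [6, -25] 228 [5, -27] 229 [4, -28] 230 [3, -29] 231 [2, -30] 232 [1, -30] 233 [0, -31] 234 [-1, -33] 235 [-2, -33] 236 [-3, -35] 237 [-4, -36] 238 [-6, -37] 239 [-7, -38] 240 [-8, -39] 241 [-9, -41] 242 [-10, -42] 274 [-39, -55] 275 [-39, -55] 276 [-40, -54] 277 [-40, -53] 278 [-41, -53] 279 [-41, -53] 280 [-42, -52] 281 [-42, -52] 282 [-42, -51] 283 [12, 46] 284 [11, 46] 285 [11, 47] 286 [11, 47] 287 [11, 47] 288 [10, 47] 289 [10, 47] 290 [9, 46] 291 [8, 46] 292 [7, 44] 293 [6, 43] 294 [5, 42] 295 [4, 41] 296 [3, 40] 297 [2, 39] 298 [2, 39] 299 [1, 39] 300 [1, 40]
```

View pics/c23.png

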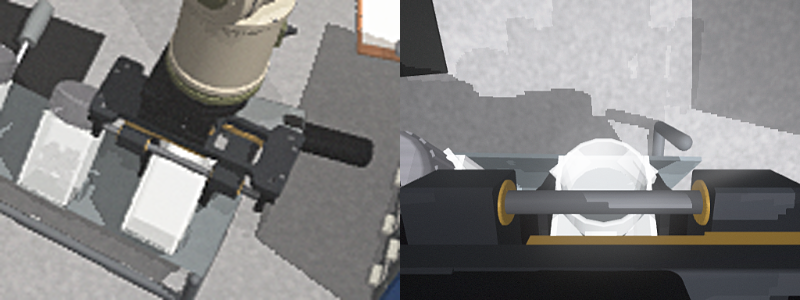

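move_arm([
  [0.001,0,0.001,0],
  [0.002,0,0.002,0],
  [0.003,0,0.003,0],
  [0.004,0,0.004,0],
  [0.004,0,0.004,0],
], newtons=5)

```text
time: 37.9
ee_pos: [0.5831, 0.3091, 0.0984]
eef_rot: [0.039, 0.999, 0.0, 0.001]
ft_force: [6.0, 0.5, -0.5]
width: 0.0559
```

move_arm([
  [0.001,0,0.0,0],
  [0.002,0,0.0,0],
  [0.003,0,0.0,0],
  [0.004,0,0.0,0],
  [0.004,0,0.0,0],
], newtons=4)

```text
time: 38.4
ee_pos: [0.5805, 0.3092, 0.0987]
eef_rot: [0.039, 0.999, 0.001, 0.002]
ft_force: [9.8, 0.7, -1.5]
width: 0.0559
```

Run:
```python
from h import *
z=grab("wrist",24);grab("scene",24);p,R,s=pose();print(s['ft_force'],p,s['width'])
prof2("pics/wrist24.npz",p,175.5)
```

```text
[ 9.63515144  0.09131389 -0.95323238] [0.58044201 0.30917663 0.09871019] 0.05644014037269391
202 [33, 23] 203 [33, 23] 204 [32, 23] 205 [32, 23] 206 [32, 23] 207 [31, 22] 208 [30, 21] 209 [30, 20] 210 [29, 19] 211 [28, 18] 212 [27, 17] 213 [27, 16] 214 [26, 15] 215 [25, 14] 216 [24, 13] 217 [24, 12] 218 [23, 11] 219 [22, 10] 220 [21, 8] 221 [20, 7] 222 [19, 6] 223 [18, 5] 224 [17, 3] 225 [16, 2] 226 [15, 1] 227 [8, -18] 228 [7, -19] 229 [6, -21] 230 [5, -22] 231 [4, -24] 232 [2, -26] 233 [1, -28] 234 [0, -29] 235 [-2, -31] 236 [-3, -33] 237 [-4, -35] 238 [-6, -37] 239 [-7, -39] 240 [-9, -41] 241 [-10, -43] 242 [-12, -45] 274 [-41, -58] 275 [-41, -57] 276 [-42, -57] 277 [-42, -56] 278 [-42, -56] 279 [-43, -55] 280 [-44, -55] 281 [-44, -55] 282 [-45, -54] 283 [-45, -54] 284 [-46, -53] 285 [-46, -53] 286 [-47, -52] 287 [-47, -52] 288 [-48, -52] 289 [-48, -52] 290 [-49, -51] 291 [-49, -50] 292 [-50, -50] 293 [-50, -50] 294 [-51, -49] 295 [-51, -49] 296 [-52, -49] 297 [-53, -49] 298 [-53, -48] 299 [-54, -48] 300 [-54, -47]
```

move_arm([
  [0,0,0,0],
  [0,0,0,0],
  [0,0,0,0],
  [0,0,0,0],
  [0,0,0,0],
  [0,0,0,0],
], claw=1)

```text
time: 39.1
ee_pos: [0.5802, 0.3076, 0.0988]
eef_rot: [0.04, 0.999, -0.001, 0.002]
ft_force: [5.6, -6.2, 4.6]
width: 0.0858
```

Run:
```python
from h import *
z=grab("wrist",25);grab("scene",25);grab("side",25);p,R,s=pose();print(s['ft_force'],p,s['width'])
a=cv2.imread("pics/side25.png")[190:310,90:250];b=cv2.imread("pics/scene25.png")[180:300,290:450];c=cv2.imread("pics/wrist25.png")
cv2.imwrite("pics/c25.png",np.vstack([np.hstack([cv2.resize(b,(400,300),interpolation=cv2.INTER_CUBIC),cv2.resize(c,(400,300))]),np.hstack([cv2.resize(a,(400,300),interpolation=cv2.INTER_CUBIC),np.zeros((300,400,3),np.uint8)])]))
```

```text
[ 5.7318901  -7.03384194  4.8695569 ] [0.58020297 0.30744622 0.09879334] 0.08686148498574146
```

View pics/c25.png

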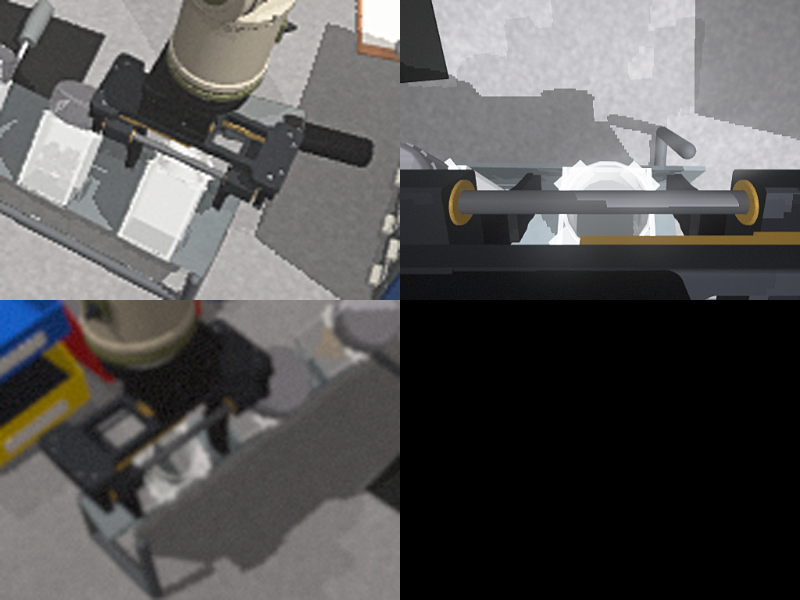

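move_arm([
  [0,0,-0.003,0],
  [0,0,-0.008,0],
  [0,0,-0.02,0],
  [0,0,-0.05,0],
  [0,0,-0.09,0],
  [0,0,-0.14,0],
  [0,0,-0.14,0],
])

```text
time: 39.95
ee_pos: [0.5787, 0.3126, 0.2461]
eef_rot: [0.038, 0.999, 0.003, 0.004]
ft_force: [-0.4, 0.6, 0.1]
width: 0.0872
```

Run:
```python
from h import *
z=grab("wrist",26);grab("scene",26);grab("side",26);p,R,s=pose();print(s['ft_force'],p,s['width'])
a=cv2.imread("pics/side26.png")[190:310,90:250];b=cv2.imread("pics/scene26.png")[180:300,290:450];c=cv2.imread("pics/wrist26.png")
cv2.imwrite("pics/c26.png",np.vstack([np.hstack([cv2.resize(b,(400,300),interpolation=cv2.INTER_CUBIC),cv2.resize(c,(400,300))]),np.hstack([cv2.resize(a,(400,300),interpolation=cv2.INTER_CUBIC),np.zeros((300,400,3),np.uint8)])]))
```

```text
[-0.05602044 -0.04594473 -1.20036864] [0.57755269 0.31007234 0.23829647] 0.0869797862798753
```

View pics/c26.png

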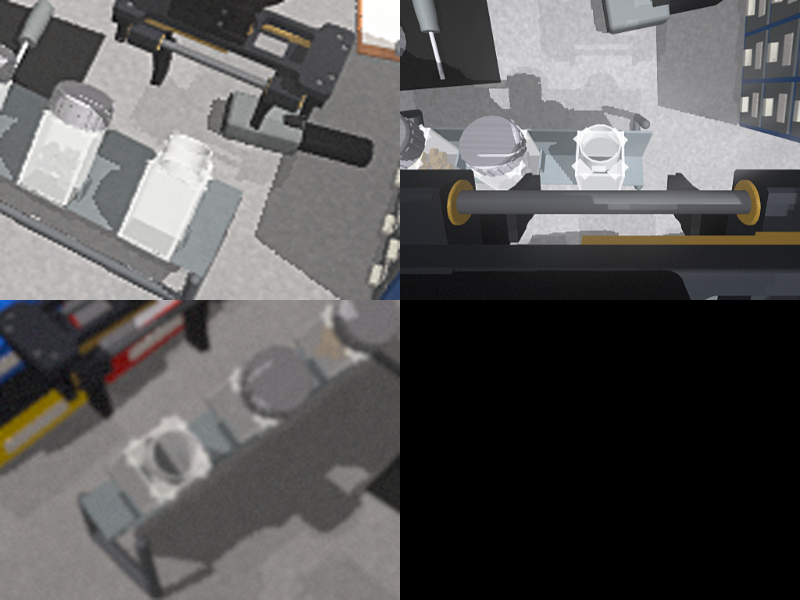

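Run:
```python
from h import *
A=cv2.imread("pics/scene10.png");
a=cv2.imread("pics/scene7.png")[185:305,240:400];b=cv2.imread("pics/scene26.png")[185:305,240:400]
cv2.imwrite("pics/c27.png",np.vstack([cv2.resize(x,(400,300),interpolation=cv2.INTER_CUBIC) for x in (a,b)]))
a=cv2.imread("pics/side8.png")[170:320,100:300];b=cv2.imread("pics/side26.png")[170:320,100:300]
cv2.imwrite("pics/c27b.png",np.vstack([cv2.resize(x,(400,300),interpolation=cv2.INTER_CUBIC) for x in (a,b)]))
```

```text
(no output)
```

View pics/c27.png

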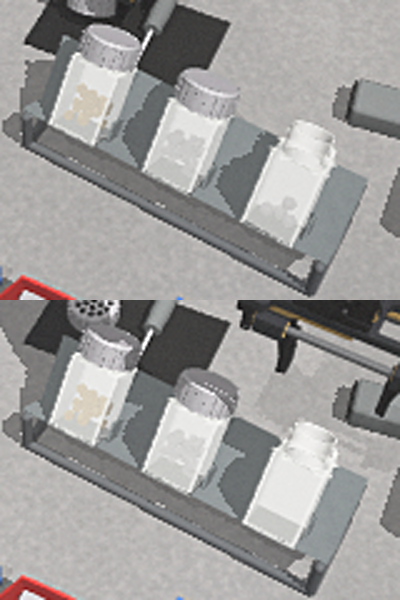

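View pics/c27b.png

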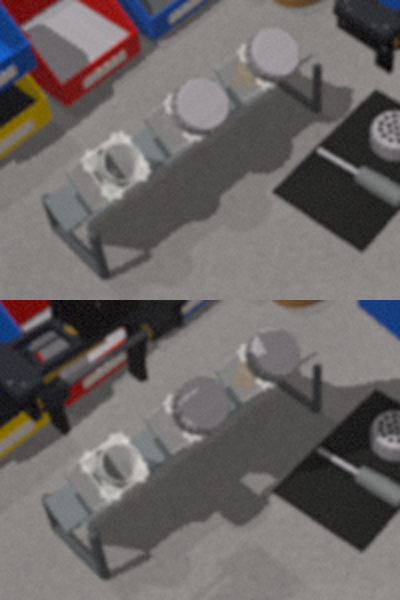

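move_arm([
  [0.02,0,-0.03,0],
  [0.05,0,-0.06,0],
  [0.08,0,-0.08,0],
  [0.1,0,-0.08,0],
  [0.1,0,-0.08,0],
  [0.1,0,-0.08,0],
])

```text
time: 40.7
ee_pos: [0.4784, 0.3166, 0.3171]
eef_rot: [0.039, 0.999, -0.001, -0.0]
ft_force: [0.4, -0.4, -0.3]
width: 0.0871
```

Run:
```python
from h import *
grab("scene",28);grab("side",28);p,R,s=pose();print(s['time'],s['ft_force'],p,np.abs(s['joint_vel']).max())
a=cv2.imread("pics/side28.png");b=cv2.imread("pics/scene28.png")
cv2.imwrite("pics/c28.png",np.hstack([cv2.resize(a,(400,300)),cv2.resize(b,(400,300))]))
cv2.imwrite("pics/c28b.png",np.hstack([cv2.resize(a[100:220,270:400],(400,369),interpolation=cv2.INTER_CUBIC),cv2.resize(b[125:215,125:245],(400,369),interpolation=cv2.INTER_CUBIC)]))
```

```text
40.8 [-0.57069342 -0.07979303  0.53422265] [0.47912394 0.3164855  0.31692378] 0.006759172784886804
```

View pics/c28.png

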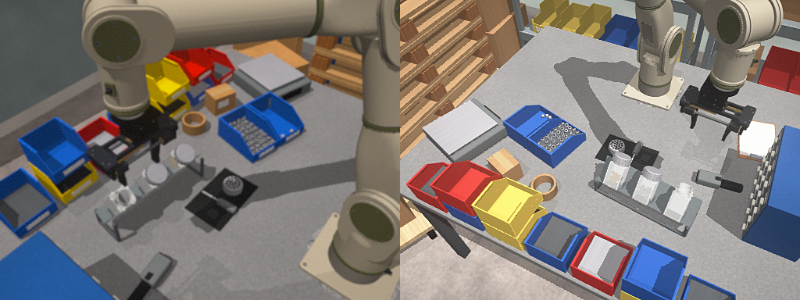

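View pics/c28b.png

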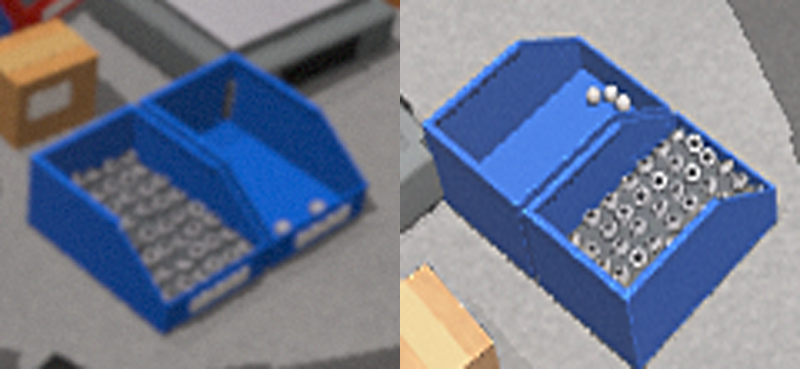

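```bash
python3 -c "
from bench import r
print(r.close_job())"
```

```text
the job is handed in; nothing more can be done
None
```

The job is done and handed in at about 41 s of the 70 s allowed.

**What I did**
- **Cap:** I unscrewed the perforated cap in four short strokes and laid it flat on the mat beside the screwdriver. Its top measured about 31 mm high.
- **Tipping:** the tool stays vertical in this interface, so I pivoted the shaker in the grip against the empty bin's back wall. It poured low inside the bin.
- **Return:** I pivoted the shaker back upright against the inside of the same wall and set it open in its own seat.

**Last checks**
- **Balls:** all four were seen in the empty bin straight after pouring, and the shaker looked empty afterwards. The final scene picture shows only three. The fourth is probably hidden behind the wall between the bins, since the final side view shows a ball against that wall. No ball was seen anywhere else.
- **Shaker and neighbours:** the shaker sits as it did before, by comparison of the scene and side pictures. The neighbouring jars looked unmoved in those pictures, and so did the driver in the side view. I did not compare the other things one by one.
- **Small disagreements:**
  - The first grip on the cap was about 5 mm off in y, which nudged the jar in its seat; the next strokes brought it back.
  - The shaker slid several millimetres in the pads while it pivoted.
  - A contact of about 10 N showed just after I released the shaker, and it was gone once the gripper lifted.

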